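# Unpack the breakfast case onto the marked tray

### The arm

A 6-joint arm with a two-finger parallel gripper is mounted at the origin on a cart in front of the work surface, level with it; the furniture and walls round the work are solid. World frame = base frame: x ahead of the robot, y to its left, z up, the work surface at z = 0. Lengths are in m, angles in degrees, forces in N, time in s.
With the tool pointing down it reaches from about 0.375 to 0.9 m from the base axis. Payload 3.1 kg.
Tool frame: the origin (TCP) lies between the finger pads; the fingertips stand 11 mm ahead of it and the grasp point (between the pads) lies 8 mm behind it; x points along the fingers, y is the direction in which the jaws open and shut, and the axes are right-handed (so a half turn about x gives the same grasp; the last joint's range is limited). The gripper opens to 87 mm and grips with 3 to 60 N. Pads are 19 mm wide; open, the fingers measure 117 mm over their backs; the gripper's body (75 mm by 190 mm) begins 51 mm behind the grasp point.
Start: joints at [54.574, 30.224, 82.088, -0, 67.689, -10.227], TCP at [0.266, 0.566, 0.234] pointing down, gripper open.
Joint ranges: [-176.69, 176.69], [-43.24, 126.21], [12.49, 139.97], [-82, 262], [0, 151.66], [-163.58, 163.58]. Speed limits (degrees/s): [159.86, 159.86, 180, 180, 180, 180].

### API

Orientations are given as a 3x3 rotation matrix whose columns are the frame's x, y, z axes.
In Python, from rig import bot gives the robot as it stands.
- The arm moves only by the shell command python3 -m inch 'ROWS' [OPENING]. ROWS is a JSON object of lists of equal length, an entry for each row: "dp": the shift along the tool's x, y, z in mm, a list of three; "yaw": the turn about the tool's x in degrees. In form: {"dp": [[tx, ty, tz], ...], "yaw": [yaw, ...]}. A call has 1 to 20 rows; each row shifts and turns the commanded pose from where the row before left it, along the tool's axes as they then stand; what a row does not reach is not made up. A row lasts 1/12 s, in which the tool goes at most 41.7 mm and 7.16 degrees, less where a joint would pass 70% of its speed; a pose out of reach is approached as far as the arm can. A call is refused whole if a number of a shift passes 41.7 or a number of a turn 7.16, either way. A call with a gripper value outside its range is refused whole. OPENING is the finger opening in mm, from 0 to 87, set as the call begins (- or left out, the last holds). The fingers move at their own pace and stop on an object; the grip force is fixed at half the most. Time passes only in rows, so rows that do not move let the fingers close. It gives the time, the measured TCP pose, the force and the opening at its end, in the units of the state.
- bot.read_state(): the state, without advancing time (a new reading comes with each control period).
- bot.capture(name): name is "side" or "top" or "wrist"; returns a dict with "color" (384x512x3 uint8, red, green, blue), "intrinsics" (3x3 intrinsics, pixels), "pose" (4x4, takes a point from camera to world coordinates). Camera axes: x right, y down, z forward; pixel columns grow to the right and rows downward; lengths in m; the calibration is good to about 2 mm. A picture is of the moment at which its call begins. There is no depth.
- bot.hand_in(): hands the job in, once; it reports no verdict.
The state is a dict: "time_s": time; "joint_positions": joint angles; "qvel": joint speeds; "tau": joint torques, N m; "position": TCP position; "tcp_rot": TCP orientation; "force": force on the tool from outside, world axes, zero at the start; "moment": the same for the moment, N m; "opening": opening from 0.0 (shut) to 1.0 (fully open).
Only numpy, scipy, OpenCV 4.12 (cv2) and the standard library are available. Lean on these libraries where they do the work, as an engineer would, in place of code of your own. Each camera call takes 0.05 s, during which the arm holds its last target.

### The job

Turn the two turn buttons on the wooden case aside, lift the panel out of its frame by its handle and lay it flat, handle up, on the bare worktop. Then set the breakfast tray to its drawn layout: every egg cup and jar that is in the case goes upright on its own outline, and the teaspoon from the worktop lies on the spoon outline with its bowl on the drawn bowl. Leave everything else on the worktop where it is.

Things in the scene. Friction and masses are not known exactly. Their poses are not given: they have to be found in the camera images.
- case: fixed wooden case, 164 (own x) x 276 (own y) x 96 mm high, yaw within 0.2; origin: centre of its underside. Floor 6 mm thick, inside 146 mm wide in x. Two dividers at y = -33 and +33, tops 40 mm above the worktop, part it into cells centred near y = -66, 0, +66. Ledges 88 mm up, 8 mm deep at both y ends carry the panel (204 mm free between them), flush with the frame's top
- button_left (a joint): turn button at the +y end of the case's frame, angle in rad about vertical (positive anticlockwise from above), -1.7 to 1.7: at 0 it lies along the case's y and covers the panel's edge by 11 mm, beyond 1.1 either way it is clear of the panel. Stays where it is left (0.03 N m friction)
- button_right (a joint): the same at the -y end of the frame
- button_left_grip (a point): middle of button_left, on its pivot 125 mm from the case's centre along y, 105.5 mm above the worktop; dark steel bar with round ends, 56 mm long (along this point's x axis), 13 mm wide (y), 15 mm high (from 98 to 113 mm above the worktop); pinch it across its width and turn. Its tail stands out past the case at 0
- button_right_grip (a point): middle of button_right, likewise
- panel: loose light wooden panel, 142 (own x) x 216 (own y) x 8 mm, 0.25 kg, 2 mm free all round in the frame; origin at the centre of its underside (88 mm above the worktop when in the frame)
- panel_handle (a point): middle of the panel's dark handle bar, 29 mm above its underside; bar 12 mm (panel x) x 80 mm (panel y) x 12 mm, on two small posts, 15 mm clear above the panel
- egg_cup: white egg cup, 49 mm across the rim, 52 mm high, foot 42 mm across; origin at the centre of its underside. Stands in a cell of the case at the start (None if absent); grip the bowl near the rim
- small_jar: small white jar with a grey lid, 38 mm across, 60 mm high; origin at the centre of its underside. In a cell of the case at the start (None if absent)
- wood_jar: larger white jar with a wooden lid, 47 mm across, 78 mm high; origin at the centre of its underside. In a cell of the case at the start (None if absent)
- teaspoon: steel teaspoon lying on the worktop in front of the case, 139 mm long (own x, bowl at +x), 30 mm wide at the bowl, 10 mm high, always there; origin at the middle of its length, on its underside; pinch it there across its width
- teaspoon_bowl (a point): point on the teaspoon's bowl, 55 mm from its origin along own +x
- tray: fixed white tray with a light wooden rim, 178 (own x) x 228 (own y) mm outside, yaw within 0.12; floor 10 mm, rim 18 mm above the worktop, rim 8 mm wide; origin: centre of its underside. Bare worktop in front of it (edge near x = 0.33), room for the panel. Three round outlines in a row along the far side, 64 mm apart, in an order that varies, and a spoon outline along the near side
- mark_egg_cup: centre of the egg cup's outline on the tray floor: two concentric circles, 58 and 38 mm across
- mark_small_jar: centre of the small jar's outline on the tray floor: one single circle, 46 mm across
- mark_wood_jar: centre of the wooden-lidded jar's outline on the tray floor: circle 56 mm across round a dark filled disc of 36 mm
- mark_teaspoon: middle of the spoon outline on the tray floor, own +x toward the drawn bowl
- mark_bowl (a point): centre of the drawn bowl, 55 mm from the middle of the spoon outline along its own +x
- stopper: bystander: bottle stopper, 34 mm across, 43 mm high, loose
- shaker: bystander: glass shaker with grey cap, 44 mm across, 90 mm high, loose
- candle: bystander: candle in a white pot, 66 mm across, 78 mm high, loose; stands at the front near the middle

How it is judged:
By the outcome, as a careful person would: the job done as asked, in the order asked, and still so for the second after the job is handed in, with the robot touching nothing.
Of egg_cup, small_jar, wood_jar only 2 to 3 are there at a start; the rules pass over those that are not, and their reading is None.
At some moment in a run one of teaspoon may be knocked a few centimetres aside while the robot is not near it.
Once in a run the grip may slacken for a moment while it holds something.
It also fails if it takes over 200 s, if anything falls off the work surface, if the arm or the gripper's body presses on something with over 40 N, if the wrist force passes 120 N, or if a joint passes its speed limit or range.

## Working session

There is one attempt and no reset: what is moved stays moved. The work goes in short steps, Python scripts to look and compute and a shell command to move; the robot and the scene stay as the last step left them, time stands still between calls to the robot, and variables do not carry over. Pictures are saved under pics/ and viewed, and the job is handed in when it is done.

```bash
ls; mkdir -p pics; python3 - <<'E'
from rig import bot
import cv2, json
s=bot.read_state(); print(s)
for n in ("side","top","wrist"):
    c=bot.capture(n); cv2.imwrite(f"pics/{n}0.png",c["color"][:,:,::-1]); print(n,c["intrinsics"],c["pose"])
E
```

```text
pics
{'time_s': 0.0, 'joint_positions': array([ 5.45734772e+01,  3.02777224e+01,  8.21563620e+01, -8.47244903e-04,
        6.76874608e+01, -1.02280819e+01]), 'qvel': array([-0.01617384,  0.03808912, -0.07580327, -0.0169692 , -0.02784811,
       -0.00531817]), 'tau': array([ 1.55247177e-03, -4.40032125e+01, -1.76596838e+01,  6.33475115e-02,
        5.81895432e-02, -1.74246779e-04]), 'position': array([0.26566884, 0.56495125, 0.23258506]), 'tcp_rot': array([[-1.21851724e-03,  4.25748303e-01,  9.04840813e-01],
       [-1.73654067e-03,  9.04839220e-01, -4.25749892e-01],
       [-9.99997750e-01, -2.09007645e-03, -3.63232945e-04]]), 'force': array([-0.4669995 ,  0.65801864, -0.48801154]), 'moment': array([0.00560569, 0.07772545, 0.02011518]), 'opening': 1.0004743876779472}
side [[376.30225642   0.         258.6263526 ]
 [  0.         376.30225642 191.41921614]
 [  0.           0.           1.        ]] [[ 0.41881734 -0.67595147  0.60636759 -0.0182048 ]
 [-0.90798868 -0.32069598  0.26964911 -0.21986439]
 [ 0.01218994 -0.66350863 -0.74806932  0.8186916 ]
 [ 0.          0.          0.          1.        ]]
top [[401.41757293   0.         257.15906723]
 [  0.         401.41757293 195.15078939]
 [  0.           0.           1.        ]] [[-0.02528012 -0.98511989  0.16999919  0.35205721]
 [-0.99935583  0.02923685  0.02081165  0.03622049]
 [-0.02547221 -0.16936356 -0.98522442  1.2499884 ]
 [ 0.          0.          0.          1.        ]]
wrist [[292.69330032   0.         257.81178101]
 [  0.         292.69330032 194.95298487]
 [  0.           0.           1.        ]] [[ 0.42573491  0.87334317  0.2366886   0.20029711]
 [ 0.90484736 -0.4106175  -0.11244784  0.59577103]
 [-0.00101707  0.26204003 -0.96505647  0.38314713]
 [ 0.          0.          0.          1.        ]]
```

View pics/top0.png

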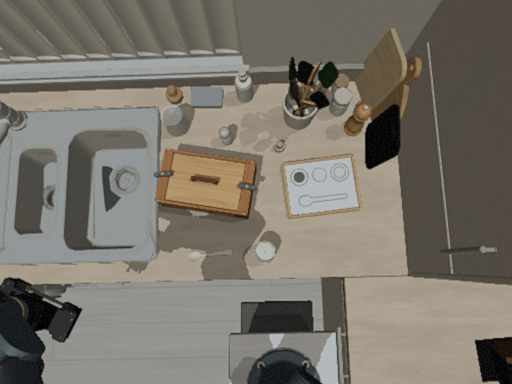

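View pics/side0.png

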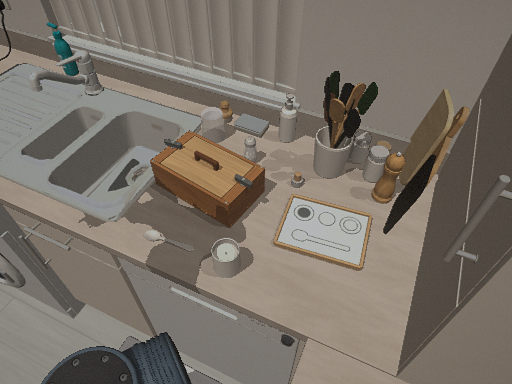

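View pics/wrist0.png

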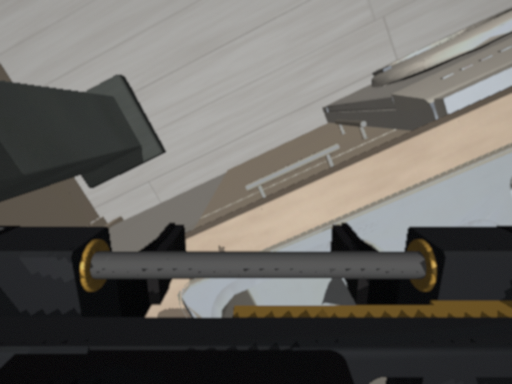

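```bash
cat > h.py <<'E'
import numpy as np, cv2
from rig import bot
def cap(n,fn=None):
    c=bot.capture(n)
    if fn: cv2.imwrite(f"pics/{fn}.png",c["color"][:,:,::-1])
    return c
def ray(c,u,v):
    K=np.array(c["intrinsics"]);P=np.array(c["pose"])
    d=P[:3,:3]@np.linalg.inv(K)@np.array([u,v,1.]); return P[:3,3],d
def pt(c,u,v,z):
    o,d=ray(c,u,v); return (o+d*(z-o[2])/d[2]).round(4)
def tri(c1,p1,c2,p2):
    o1,d1=ray(c1,*p1);o2,d2=ray(c2,*p2)
    d1/=np.linalg.norm(d1);d2/=np.linalg.norm(d2)
    t=np.linalg.lstsq(np.array([d1,-d2]).T,o2-o1,rcond=None)[0]
    a=o1+t[0]*d1;b=o2+t[1]*d2
    return ((a+b)/2).round(4),np.linalg.norm(a-b).round(4)
def proj(c,p):
    K=np.array(c["intrinsics"]);P=np.array(c["pose"])
    q=K@(P[:3,:3].T@(np.array(p)-P[:3,3])); return (q[:2]/q[2]).round(1)
def crop(c,x0,y0,x1,y1,fn,s=4):
    im=cv2.resize(c["color"][y0:y1,x0:x1,::-1],None,fx=s,fy=s,interpolation=cv2.INTER_CUBIC)
    cv2.imwrite(f"pics/{fn}.png",im)
E
python3 - <<'E'
from h import *
t=cap("top"); s=cap("side")
crop(t,150,140,270,280,"t1",4); crop(t,240,130,370,280,"t2",4)
crop(s,130,120,280,280,"s1",4)
crop(s,260,180,390,280,"s2",4)
E
```

```text
(no output)
```

View pics/t1.png

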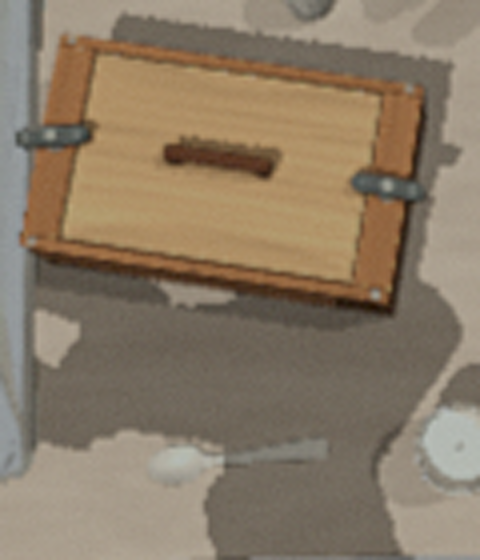

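View pics/t2.png

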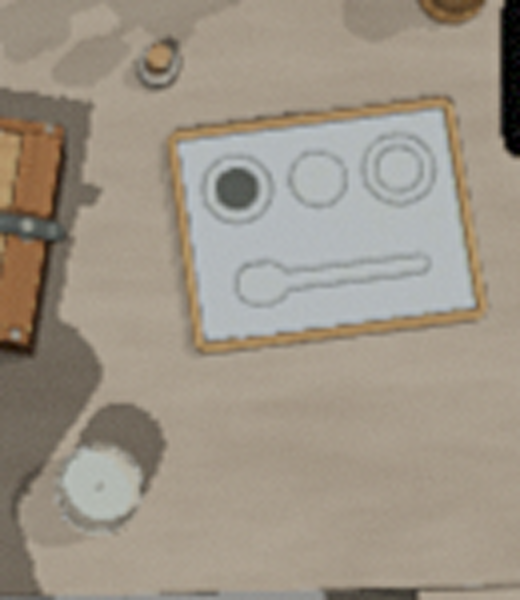

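View pics/s1.png

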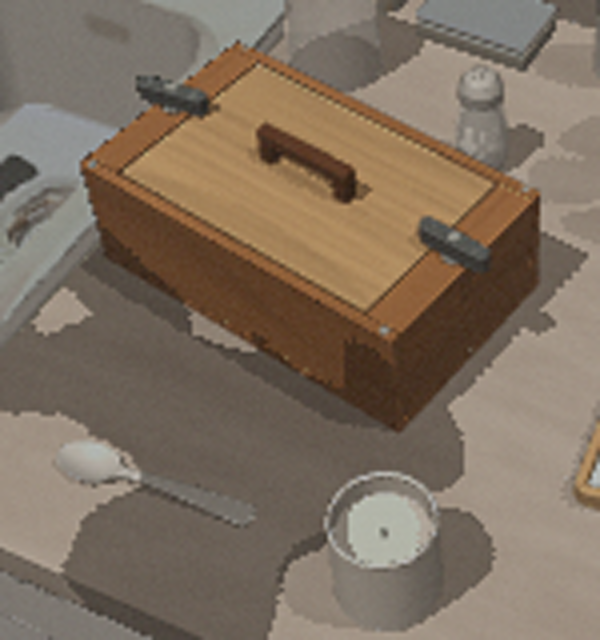

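View pics/s2.png

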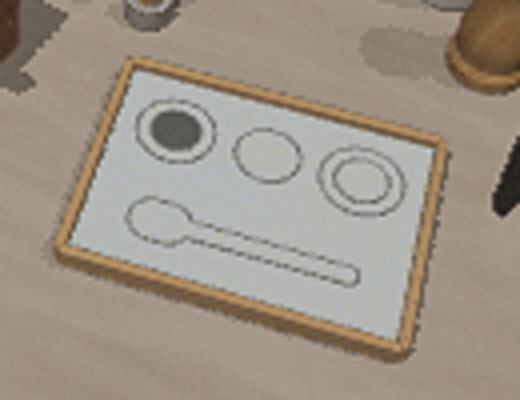

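```bash
python3 - <<'E'
from h import *
t=cap("top"); s=cap("side")
def f(x0,y0,cx,cy,k=4): return x0+(cx+.5)/k-.5,y0+(cy+.5)/k-.5
T1=lambda x,y:f(150,140,x,y); T2=lambda x,y:f(240,130,x,y); S1=lambda x,y:f(130,120,x,y); S2=lambda x,y:f(260,180,x,y)
print("case corners",[pt(t,*T1(*p),.096) for p in [(65,37),(424,88),(392,312),(22,243)]])
print("case corners side",[pt(s,*S1(*p),.096) for p in [(238,42),(540,195),(395,335),(83,163)]])
for nm,a,b in [("BL",(53,135),(173,93)),("BR",(388,185),(455,243))]:
    print(nm,pt(t,*T1(*a),.113),pt(s,*S1(*b),.113))
print("BL ends",pt(t,*T1(16,136),.113),pt(t,*T1(93,132),.113),"BR ends",pt(t,*T1(352,180),.113),pt(t,*T1(425,190),.113))
print("BL ends",pt(s,*S1(137,84),.113),pt(s,*S1(209,105),.113),"BR ends",pt(s,*S1(420,222),.113),pt(s,*S1(490,260),.113))
print("handle ends",pt(t,*T1(164,152),.123),pt(t,*T1(276,165),.123), pt(s,*S1(262,128),.123),pt(s,*S1(350,180),.123))
print("spoon",pt(t,*T1(148,465),.006),pt(t,*T1(327,447),.004),pt(s,*S1(53,460),.006),pt(s,*S1(254,514),.004))
print("tray corners",[pt(t,*T2(*p),.018) for p in [(170,132),(450,98),(486,313),(200,352)]])
print("tray corners",[pt(s,*S2(*p),.018) for p in [(130,58),(447,140),(405,355),(57,250)]])
for nm,a,b in [("wood",(237,188),(175,130)),("small",(318,180),(268,156)),("egg",(399,170),(361,181)),("bowl",(262,284),(157,221)),("spoonend",(431,264),(360,276)),("bowlend",(235,283),(126,216))]:
    print(nm,pt(t,*T2(*a),.010),pt(s,*S2(*b),.010))
print("candle",pt(t,*T2(100,486),.07), "edge",pt(t,*T2(100,585),0),pt(t,*T2(400,590),0))
print("stopper",pt(t,*T2(160,52),.043),"shaker",tri(t,T1(310,-15),s,S1(483,75)))
E
```

```text
case corners [array([0.6999, 0.3304, 0.096 ]), array([0.652 , 0.0626, 0.096 ]), array([0.4861, 0.0898, 0.096 ]), array([0.5445, 0.36  , 0.096 ])]
case corners side [array([0.701, 0.331, 0.096]), array([0.6505, 0.061 , 0.096 ]), array([0.4991, 0.0921, 0.096 ]), array([0.5435, 0.3581, 0.096 ])]
BL [0.6209 0.3339 0.113 ] [0.6163 0.3296 0.113 ]
BR [0.5763 0.09   0.113 ] [0.5715 0.0859 0.113 ]
BL ends [0.621 0.361 0.113] [0.6222 0.3045 0.113 ] BR ends [0.5808 0.1159 0.113 ] [0.5718 0.0633 0.113 ]
BL ends [0.6134 0.3578 0.113 ] [0.6164 0.2999 0.113 ] BR ends [0.5785 0.1147 0.113 ] [0.5677 0.0592 0.113 ]
handle ends [0.6035 0.2506 0.123 ] [0.5914 0.1697 0.123 ] [0.603  0.2475 0.123 ] [0.5845 0.1691 0.123 ]
spoon [0.3835 0.2845 0.006 ] [0.3937 0.1464 0.004 ] [0.3743 0.2828 0.006 ] [0.3954 0.1437 0.004 ]
tray corners [array([ 0.6664, -0.0191,  0.018 ]), array([ 0.6869, -0.2403,  0.018 ]), array([ 0.5154, -0.2567,  0.018 ]), array([ 0.4915, -0.0359,  0.018 ])]
tray corners [array([ 0.6622, -0.0212,  0.018 ]), array([ 0.6855, -0.2425,  0.018 ]), array([ 0.511 , -0.2587,  0.018 ]), array([ 0.491 , -0.0384,  0.018 ])]
wood [ 0.6213 -0.0706  0.01  ] [ 0.621  -0.0711  0.01  ]
small [ 0.6258 -0.1344  0.01  ] [ 0.6268 -0.1359  0.01  ]
egg [ 0.6319 -0.1984  0.01  ] [ 0.6333 -0.1988  0.01  ]
bowl [ 0.5443 -0.0867  0.01  ] [ 0.5447 -0.0868  0.01  ]
spoonend [ 0.5562 -0.2187  0.01  ] [ 0.56   -0.2186  0.01  ]
bowlend [ 0.5457 -0.0658  0.01  ] [ 0.5397 -0.067   0.01  ]
candle [0.3897 0.0436 0.07  ] edge [0.317  0.0462 0.    ] [ 0.3077 -0.1815  0.    ]
stopper [ 0.7243 -0.0125  0.043 ] shaker (array([0.7303, 0.1436, 0.1101]), np.float64(0.0028))
```

```bash
cat >> h.py <<'E'
def go(x,y,z,psi=None):
    "print tool shift (at present yaw) to target and yaw to jaw angle psi (deg from above)"
    s=bot.read_state(); R=s["tcp_rot"]; d=R.T@(np.array([x,y,z])-s["position"])*1000
    cur=np.degrees(np.arctan2(R[1,1],R[0,1]))
    print("t",s["time_s"],"pos",s["position"].round(4),"jaw",cur.round(1),"open",round(s["opening"]*87,1),"F",s["force"].round(1),"j6",s["joint_positions"][5].round(0))
    print("dp",d.round(1),"len",np.linalg.norm(d).round(0), "" if psi is None else "yaw %.1f"%(-(((psi-cur)+90)%180-90)))
E
python3 -m inch '{"dp":[[0,0,0],[0,0,0],[0,0,0],[0,0,0],[0,0,0],[0,0,0],[0,0,0],[0,0,0],[0,0,0],[0,0,0]],"yaw":[7,7,7,7,7,7,7,7,7,0]}' 45
python3 -c "
from h import *
go(.6188,.3329,.16,2)"
```

```text
time_s: 1.18
position: [0.2661, 0.5655, 0.2335]
tcp_rot: [[-0.0, 1.0, 0.029], [-0.0, 0.029, -1.0], [-1.0, -0.0, 0.0]]
force: [-0.2, 0.6, 0.1]
opening: 0.52
t 1.1833 pos [0.2661 0.5655 0.2335] jaw 1.7 open 45.3 F [-0.2  0.6  0.1] j6 53.0
dp [ 73.5 345.7 242.9] len 429.0 yaw -0.3
```

```bash
python3 -m inch '{"dp":[[0,29,20],[0,29,20],[0,29,20],[0,29,20],[0,29,20],[0,29,20],[6,29,20],[6,29,20],[12,29,21],[12,29,21],[12,29,21],[12,27,20],[0,0,0],[0,0,0],[0,0,0]],"yaw":[0,0,0,0,0,0,0,0,0,0,0,0,0,0,0]}'
python3 -c "
from h import *
go(.6188,.3329,.112,2)
c=cap('wrist','w1');cap('top','t3')"
```

```text
time_s: 2.43
position: [0.619, 0.3335, 0.1732]
tcp_rot: [[-0.001, 0.999, 0.033], [0.0, 0.033, -0.999], [-1.0, -0.001, -0.0]]
force: [-1.0, 0.0, -0.5]
opening: 0.519
t 2.4333 pos [0.619  0.3335 0.1732] jaw 1.9 open 45.1 F [-1.   0.  -0.5] j6 17.0
dp [61.2 -0.2  0.6] len 61.0 yaw -0.1
```

View pics/w1.png

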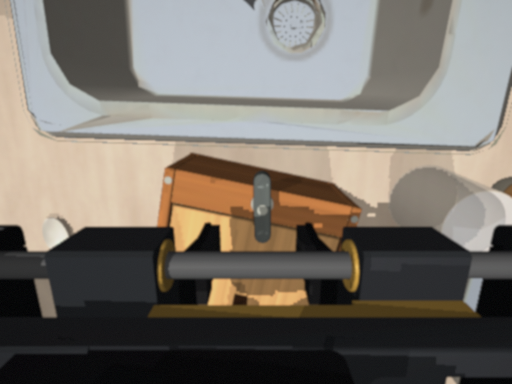

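```bash
python3 - <<'E'
from h import *
c=cap('wrist')
print(pt(c,261,208,.113),pt(c,262,176,.113),pt(c,262,241,.113))
print([pt(c,*p,.096) for p in [(166,178),(360,212)]])
E
```

```text
[0.6202 0.3388 0.113 ] [0.62   0.3635 0.113 ] [0.622  0.3118 0.113 ]
[array([0.544 , 0.3559, 0.096 ]), array([0.702 , 0.3327, 0.096 ])]
```

```bash
python3 -m inch '{"dp":[[20,1,-1],[20,0,0],[15,0,0],[5,0,0],[0,0,0],[0,0,0]],"yaw":[0,0,0,0,0,0]}'
python3 -m inch '{"dp":[[0,0,0],[0,0,0],[0,0,0],[0,0,0],[0,0,0],[0,0,0],[0,0,0],[0,0,0]],"yaw":[0,0,0,0,0,0,0,0]}' 5
python3 -c "
from h import *
go(.6188,.3329,.112,70)"
```

```text
time_s: 3.08
position: [0.6204, 0.3354, 0.1143]
tcp_rot: [[0.001, 0.999, 0.033], [0.0, 0.033, -0.999], [-1.0, 0.001, -0.0]]
force: [0.5, 0.9, -0.2]
opening: 0.516
time_s: 3.75
position: [0.6221, 0.3345, 0.114]
tcp_rot: [[0.003, 1.0, 0.031], [0.001, 0.031, -1.0], [-1.0, 0.003, -0.0]]
force: [4.3, 0.3, -1.1]
opening: 0.142
t 3.75 pos [0.6221 0.3345 0.114 ] jaw 1.8 open 12.3 F [ 4.3  0.3 -1.1] j6 17.0
dp [ 2.  -3.3  1.5] len 4.0 yaw -68.2
```

```bash
python3 -m inch '{"dp":[[0,0,0],[0,0,0],[0,0,0],[0,0,0],[0,0,0],[0,0,0],[0,0,0],[0,0,0],[0,0,0],[0,0,0],[0,0,0],[0,0,0],[0,0,0],[0,0,0]],"yaw":[-5.5,-5.5,-5.5,-5.5,-5.5,-5.5,-5.5,-5.5,-5.5,-5.5,-5.5,-5.5,0,0]}'
python3 -m inch '{"dp":[[0,0,0],[0,0,0],[0,0,0],[-20,0,0],[-30,0,0],[0,0,0],[0,0,0]],"yaw":[0,0,0,0,0,0,0]}' 45
python3 -c "
from h import *
go(.5738,.0871,.16,-10)
c=cap('wrist','w2');cap('top','t3')"
```

```text
time_s: 4.92
position: [0.6236, 0.3356, 0.114]
tcp_rot: [[0.007, 0.378, 0.926], [0.003, 0.926, -0.378], [-1.0, 0.005, 0.006]]
force: [6.3, 2.5, -3.1]
opening: 0.145
time_s: 5.5
position: [0.621, 0.3349, 0.1658]
tcp_rot: [[0.003, 0.378, 0.926], [0.001, 0.926, -0.378], [-1.0, 0.002, 0.002]]
force: [-0.4, -0.2, 0.3]
opening: 0.502
t 5.5 pos [0.621  0.3349 0.1658] jaw 67.8 open 43.7 F [-0.4 -0.2  0.3] j6 -49.0
dp [   5.3 -247.3   49.9] len 252.0 yaw 77.8
```

View pics/w2.png

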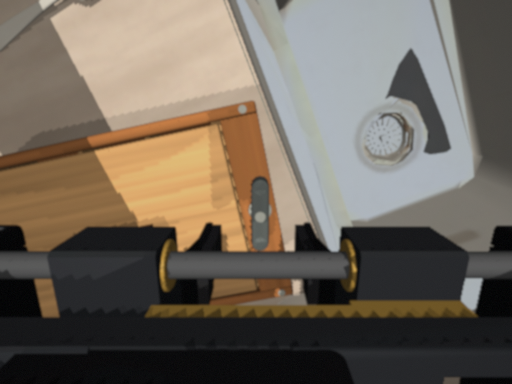

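```bash
python3 -m inch '{"dp":[[0,-31,6.5],[0,-31,6.5],[0,-31,6.5],[0,-31,6.5],[0,-31,6.5],[0,-31,6.5],[0,-31,6.5],[0,-30,6.5],[0,0,0],[0,0,0],[0,0,0],[0,0,0],[0,0,0],[0,0,0],[0,0,0],[0,0,0],[0,0,0],[0,0,0],[0,0,0],[0,0,0]],"yaw":[0,0,0,0,0,0,0,0,7.1,7.1,7.1,7.1,7.1,7.1,7.1,7.1,7.1,7.1,7,0]}'
python3 - <<'E'
from h import *
go(.5755,.0880,.113,-10)
c=cap('wrist','w3')
E
```

```text
time_s: 7.27
position: [0.574, 0.0863, 0.1621]
tcp_rot: [[-0.004, 0.984, -0.179], [0.0, -0.179, -0.984], [-1.0, -0.004, 0.0]]
force: [0.5, 0.4, 0.1]
opening: 0.514
t 7.2667 pos [0.574  0.0863 0.1621] jaw -10.3 open 44.7 F [0.5 0.4 0.1] j6 8.0
dp [49.1  1.4 -2. ] len 49.0 yaw -0.3
```

View pics/w3.png

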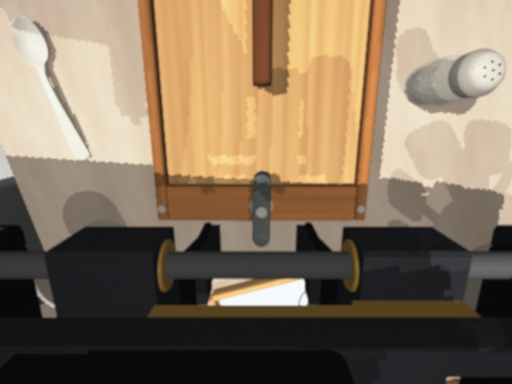

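```bash
python3 -m inch '{"dp":[[20,1,-2],[19,0,0],[9,0,0],[0,0,0],[0,0,0]],"yaw":[0,0,0,0,0]}'
python3 -m inch '{"dp":[[0,0,0],[0,0,0],[0,0,0],[0,0,0],[0,0,0],[0,0,0],[0,0,0]],"yaw":[0,0,0,0,0,0,0]}' 5
python3 -m inch '{"dp":[[0,0,0],[0,0,0],[0,0,0],[0,0,0],[0,0,0],[0,0,0],[0,0,0],[0,0,0],[0,0,0],[0,0,0],[0,0,0],[0,0,0],[0,0,0],[0,0,0],[0,0,0],[0,0,0]],"yaw":[-5.5,-5.5,-5.5,-5.5,-5.5,-5.5,-5.5,-5.5,-5.5,-5.5,-5.5,-5.5,-5.5,-5.5,0,0]}'
python3 -m inch '{"dp":[[0,0,0],[0,0,0],[0,0,0],[-20,0,0],[-30,0,0],[0,0,0],[0,0,0]],"yaw":[0,0,0,0,0,0,0]}' 45
python3 -c "
from h import *
go(.5975,.2105,.16,-10)
c=cap('wrist','w4')"
```

```text
time_s: 7.73
position: [0.5761, 0.088, 0.1149]
tcp_rot: [[-0.002, 0.984, -0.176], [0.0, -0.176, -0.984], [-1.0, -0.002, 0.0]]
force: [-0.1, -0.3, 0.0]
opening: 0.513
time_s: 8.32
position: [0.5765, 0.088, 0.1159]
tcp_rot: [[-0.0, 0.984, -0.177], [-0.0, -0.177, -0.984], [-1.0, -0.0, 0.0]]
force: [-0.6, -0.7, 2.1]
opening: 0.145
time_s: 9.65
position: [0.5792, 0.0894, 0.1159]
tcp_rot: [[0.006, 0.395, 0.919], [0.002, 0.919, -0.395], [-1.0, 0.005, 0.004]]
force: [3.7, 4.9, -1.4]
opening: 0.146
time_s: 10.23
position: [0.5776, 0.0878, 0.1672]
tcp_rot: [[0.004, 0.394, 0.919], [-0.0, 0.919, -0.394], [-1.0, 0.001, 0.003]]
force: [1.4, -0.3, -1.0]
opening: 0.499
t 10.2333 pos [0.5776 0.0878 0.1672] jaw 66.8 open 43.4 F [ 1.4 -0.3 -1. ] j6 -69.0
dp [  7.2 120.6 -30.1] len 125.0 yaw 76.8
```

View pics/w4.png

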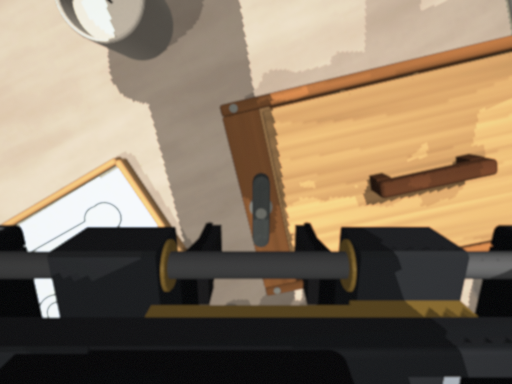

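```bash
python3 -m inch '{"dp":[[0,24,-6],[0,24,-6],[0,24,-6],[0,24,-6],[0,25,-6],[0,0,0],[0,0,0],[0,0,0],[0,0,0],[0,0,0],[0,0,0],[0,0,0],[0,0,0],[0,0,0],[0,0,0],[0,0,0],[0,0,0],[0,0,0]],"yaw":[0,0,0,0,0,7,7,7,7,7,7,7,7,7,7,6.8,0,0]}'
python3 - <<'E'
from h import *
go(.5990,.211,.112,-10.1)
c=cap('wrist','w5')
E
```

```text
time_s: 11.78
position: [0.5958, 0.2107, 0.1642]
tcp_rot: [[-0.003, 0.985, -0.171], [-0.001, -0.171, -0.985], [-1.0, -0.003, 0.001]]
force: [0.4, 0.2, -0.2]
opening: 0.52
t 11.7833 pos [0.5958 0.2107 0.1642] jaw -9.8 open 45.2 F [ 0.4  0.2 -0.2] j6 19.0
dp [52.1  3.3 -0.9] len 52.0 yaw 0.3
```

View pics/w5.png

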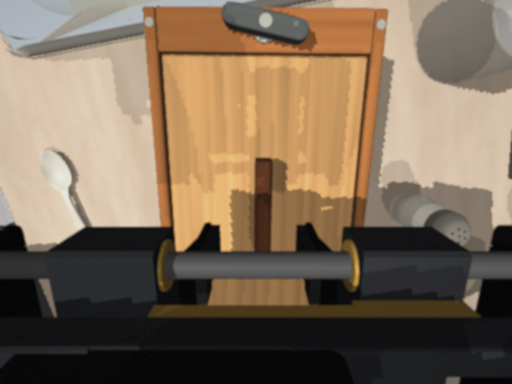

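```bash
python3 -m inch '{"dp":[[20,1.5,0],[20,0,0],[11,0,0],[0,0,0],[0,0,0]],"yaw":[0.3,0,0,0,0]}'
python3 -m inch '{"dp":[[0,0,0],[0,0,0],[0,0,0],[0,0,0],[0,0,0],[0,0,0],[0,0,0]],"yaw":[0,0,0,0,0,0,0]}' 0
python3 -m inch '{"dp":[[-5,0,0],[-8,0,0],[-10,0,0],[-10,0,0],[-10,0,0],[-10,0,0],[0,0,0],[0,0,0],[0,0,0]],"yaw":[0,0,0,0,0,0,0,0,0]}'
python3 - <<'E'
from h import *
go(.413,-.14,.18,4.9)
c=cap('side','s3')
E
```

```text
time_s: 12.25
position: [0.5977, 0.2107, 0.1138]
tcp_rot: [[-0.002, 0.984, -0.178], [-0.0, -0.178, -0.984], [-1.0, -0.002, 0.001]]
force: [0.5, -0.1, 0.2]
opening: 0.518
time_s: 12.83
position: [0.5986, 0.2108, 0.115]
tcp_rot: [[0.001, 0.984, -0.179], [0.0, -0.179, -0.984], [-1.0, 0.001, -0.0]]
force: [0.9, 0.7, 1.8]
opening: 0.136
time_s: 13.58
position: [0.5979, 0.2107, 0.1675]
tcp_rot: [[-0.0, 0.984, -0.179], [-0.0, -0.179, -0.984], [-1.0, -0.0, 0.0]]
force: [-0.1, 0.7, -2.7]
opening: 0.139
t 13.5833 pos [0.5979 0.2107 0.1675] jaw -10.3 open 12.1 F [-0.1  0.7 -2.7] j6 20.0
dp [ -12.4 -119.3  378.1] len 397.0 yaw -15.2
```

View pics/s3.png

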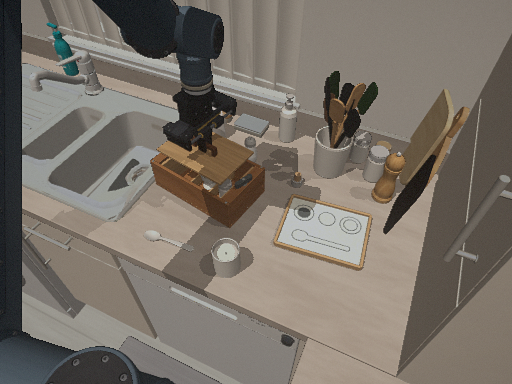

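```bash
python3 -m inch '{"dp":[[0,-4,20],[0,-6,36],[0,-7,36],[0,-8,36],[0,-10,36],[0,-11,36],[0,-12,36],[0,-12,36],[0,-12,36],[0,-12,36],[0,-12,20],[0,-12,10],[0,0,0],[0,0,0],[0,0,0]],"yaw":[0,0,0,0,0,0,0,0,0,0,0,0,-7,-7,-1.2]}'
python3 - <<'E'
from h import *
go(.413,-.14,.029,4.9)
c=cap('top','t5')
E
```

```text
time_s: 14.88
position: [0.4148, -0.1365, 0.1673]
tcp_rot: [[-0.001, 0.996, 0.087], [0.0, 0.087, -0.996], [-1.0, -0.001, -0.0]]
force: [-0.4, -0.4, -2.9]
opening: 0.133
t 14.8833 pos [ 0.4148 -0.1365  0.1673] jaw 5.0 open 11.6 F [-0.4 -0.4 -2.9] j6 -38.0
dp [138.3  -2.1   3.4] len 138.0 yaw 0.1
```

View pics/t5.png

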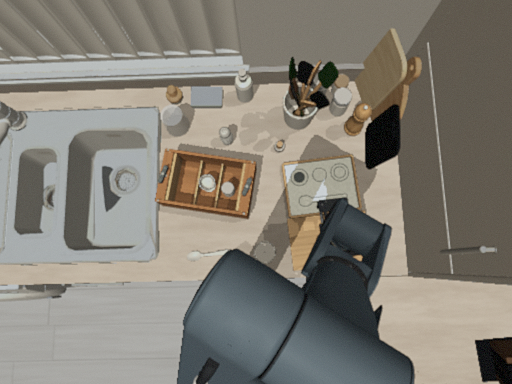

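```bash
python3 -m inch '{"dp":[[25,0,0],[25,0,3],[25,-2,0],[25,0,0],[20,0,0],[10,0,0],[4,0,0],[2,0,0],[2,0,0],[0,0,0],[0,0,0]],"yaw":[0,0,0,0,0,0,0,0,0,0,0]}'
python3 - <<'E'
from h import *
go(.413,-.14,.028,4.9)
c=cap('side','s4');crop(c,200,160,400,340,"s5",3)
E
```

```text
time_s: 15.85
position: [0.414, -0.1395, 0.0302]
tcp_rot: [[0.001, 0.996, 0.085], [-0.001, 0.085, -0.996], [-1.0, 0.001, 0.001]]
force: [-0.6, -0.2, -2.9]
opening: 0.138
t 15.85 pos [ 0.414  -0.1395  0.0302] jaw 4.9 open 12.0 F [-0.6 -0.2 -2.9] j6 -38.0
dp [ 2.2 -1.1  0.4] len 2.0 yaw -0.0
```

View pics/s5.png

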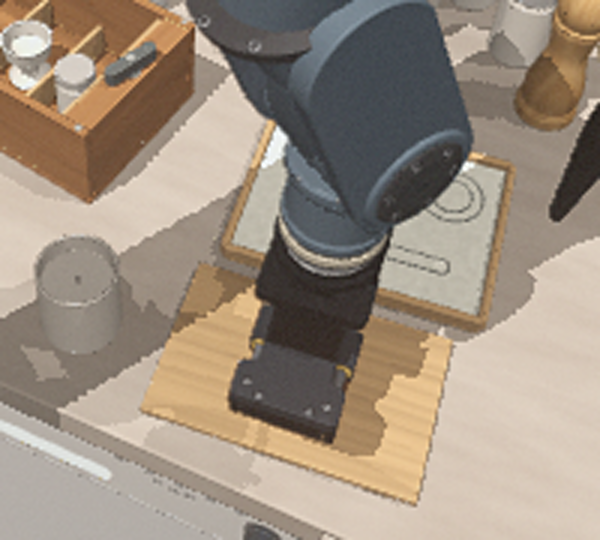

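```bash
python3 -m inch '{"dp":[[1.5,0,0],[1,0,0],[1,0,0],[0,0,0],[0,0,0]],"yaw":[0,0,0,0,0]}'
```

```text
time_s: 16.32
position: [0.4138, -0.1394, 0.0269]
tcp_rot: [[0.001, 0.996, 0.085], [-0.001, 0.085, -0.996], [-1.0, 0.001, 0.001]]
force: [-0.8, 0.7, 7.1]
opening: 0.131
```

```bash
python3 -m inch '{"dp":[[0,0,0],[0,0,0],[0,0,0],[0,0,0],[-15,0,0],[-30,0,0],[-30,0,0],[-30,0,0],[-30,0,0],[0,-20,-20],[0,-10,-36],[0,0,-36],[0,0,-36],[0,0,0],[0,0,0]],"yaw":[0,0,0,0,0,0,0,0,0,0,0,0,0,0,0]}' 50
python3 - <<'E'
from h import *
c=cap('top','t6');crop(c,140,140,400,290,"t7",3)
d=cap('side','s6');crop(d,130,110,400,310,"s7",2.9)
go(.6,.21,.18,-10.1)
E
```

```text
time_s: 17.57
position: [0.3719, -0.0127, 0.1611]
tcp_rot: [[-0.001, 0.996, 0.09], [0.0, 0.09, -0.996], [-1.0, -0.001, -0.0]]
force: [0.0, -0.9, -0.7]
opening: 0.577
t 17.6667 pos [ 0.3735 -0.0148  0.1611] jaw 4.9 open 50.0 F [0.5 0.2 0.3] j6 -24.0
dp [ -18.8  245.  -204.5] len 320.0 yaw 15.0
```

View pics/t7.png

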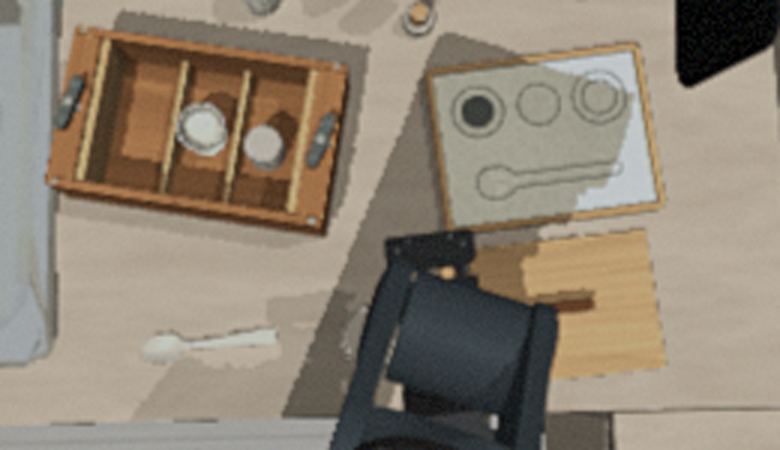

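View pics/s7.png

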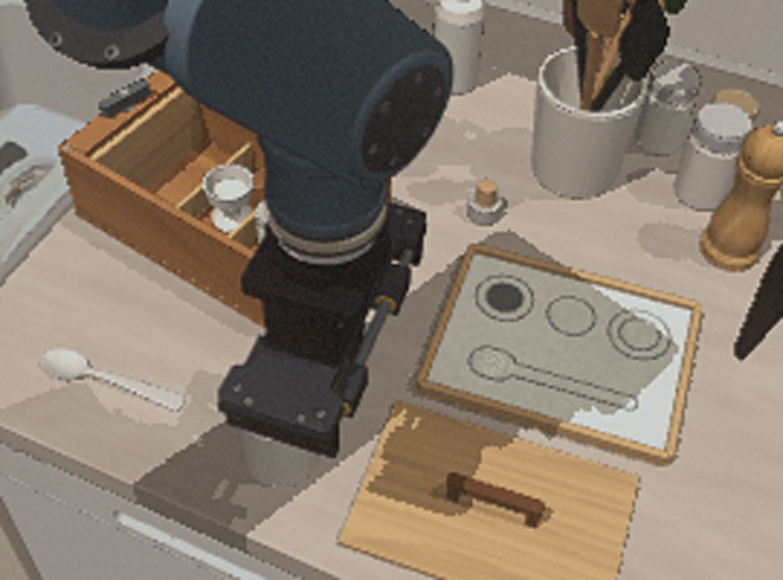

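```bash
python3 - <<'E'
from h import *
t=cap('top');s=cap('side')
T=lambda x,y:(140+(x+.5)/3-.5,140+(y+.5)/3-.5); S=lambda x,y:(130+(x+.5)/2.9-.5,110+(y+.5)/2.9-.5)
print("egg",pt(t,*T(203,129),.058),pt(s,*S(228,186),.058),tri(t,T(203,129),s,S(228,186)))
print("jar",pt(t,*T(264,146),.066))
print("panel",[pt(t,*T(*p),.008) for p in [(645,230),(665,365)]],pt(s,*S(340,540),.008),pt(s,*S(636,475),.008),pt(s,*S(395,405),.008))
E
```

```text
egg [0.6007 0.2119 0.058 ] [0.5978 0.21   0.058 ] (array([0.6017, 0.2126, 0.0533]), np.float64(0.0001))
jar [0.5798 0.1494 0.066 ]
panel [array([ 0.491 , -0.2374,  0.008 ]), array([ 0.3533, -0.2484,  0.008 ])] [ 0.3344 -0.0383  0.008 ] [ 0.4916 -0.2365  0.008 ] [ 0.4686 -0.0264  0.008 ]
```

```bash
python3 -m inch '{"dp":[[-4,30,-25],[-4,30,-25],[-4,31,-26],[0,31,-26],[0,31,-26],[0,31,-26],[0,31,-26],[0,30,-26],[0,0,0],[0,0,0],[0,0,0],[0,0,0],[0,0,0]],"yaw":[0,0,0,0,0,0,0,0,7,7,1,0,0]}' 72
python3 - <<'E'
from h import *
go(.600,.2115,.043,-10.1)
c=cap('wrist','w6')
E
```

```text
time_s: 18.85
position: [0.5994, 0.2105, 0.1727]
tcp_rot: [[-0.001, 0.985, -0.175], [-0.0, -0.175, -0.985], [-1.0, -0.001, 0.0]]
force: [1.3, 0.2, 0.3]
opening: 0.83
t 18.85 pos [0.5994 0.2105 0.1727] jaw -10.1 open 72.2 F [1.3 0.2 0.3] j6 19.0
dp [129.7   0.5  -1.1] len 130.0 yaw 0.0
```

View pics/w6.png

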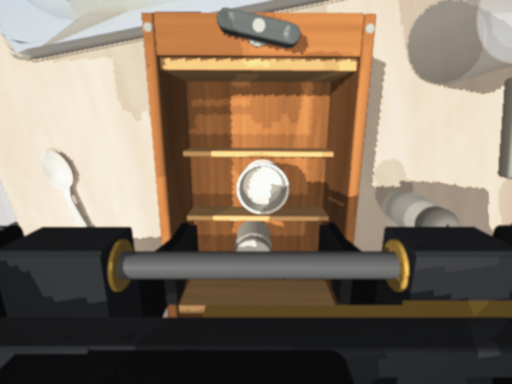

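```bash
python3 - <<'E'
from h import *
c=cap('wrist'); print(pt(c,262,188,.058),pt(c,253,235,.066),proj(c,[.6,.2115,.058]))
E
```

```text
[0.6035 0.2164 0.058 ] [0.5875 0.1747 0.066 ] [259.2 193.6]
```

```bash
python3 -m inch '{"dp":[[25,2,-2],[30,0,0],[30,0,0],[25,0,0],[12,0,0],[5,0,0],[0,0,0],[0,0,0]],"yaw":[0,0,0,0,0,0,0,0]}'
python3 -m inch '{"dp":[[0,0,0],[0,0,0],[0,0,0],[0,0,0],[0,0,0],[0,0,0],[0,0,0]],"yaw":[0,0,0,0,0,0,0]}' 20
python3 -m inch '{"dp":[[-3,0,0],[-8,0,0],[-15,0,0],[-25,0,0],[-30,0,0],[-30,0,0],[-20,0,0],[0,0,0],[0,0,0]],"yaw":[0,0,0,0,0,0,0,0,0]}'
python3 - <<'E'
from h import *
go(.6325,-.1985,.15,4.9)
c=cap('side','s8');crop(c,130,60,330,240,"s9",3)
E
```

```text
time_s: 19.62
position: [0.6025, 0.2136, 0.0471]
tcp_rot: [[0.002, 0.985, -0.175], [0.0, -0.175, -0.985], [-1.0, 0.002, -0.001]]
force: [0.7, 0.3, -0.3]
opening: 0.826
time_s: 20.2
position: [0.6022, 0.2136, 0.0468]
tcp_rot: [[0.002, 0.985, -0.175], [0.0, -0.175, -0.985], [-1.0, 0.001, -0.001]]
force: [0.3, 0.4, 4.4]
opening: 0.53
time_s: 20.95
position: [0.6019, 0.2136, 0.1784]
tcp_rot: [[0.003, 0.985, -0.175], [0.0, -0.175, -0.985], [-1.0, 0.002, -0.001]]
force: [0.3, -0.3, -1.2]
opening: 0.536
t 20.95 pos [0.6019 0.2136 0.1784] jaw -10.1 open 46.7 F [ 0.3 -0.3 -1.2] j6 20.0
dp [ 28.3 102.2 400.4] len 414.0 yaw -15.0
```

View pics/s9.png

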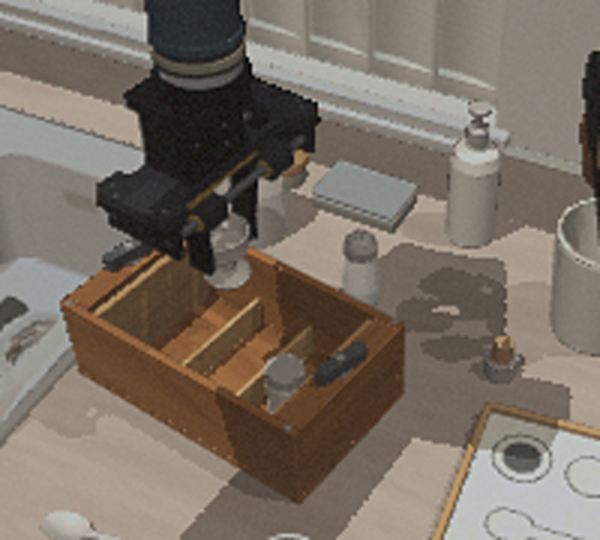

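```bash
python3 -m inch '{"dp":[[0,4,20],[0,8,33],[0,8,35],[0,8,36],[0,9,36],[4,9,36],[8,9,36],[8,9,36],[8,9,36],[5,9,36],[3,9,30],[0,9,20],[0,5,10],[0,0,0],[0,0,0],[0,0,0],[0,0,0]],"yaw":[0,0,0,0,0,0,0,0,0,0,0,0,0,-7,-7,-1,0]}'
python3 - <<'E'
from h import *
go(.634,-.1985,.053,4.9)
c=cap('wrist','w7');s=cap('side','s10')
E
```

```text
time_s: 22.42
position: [0.6339, -0.1975, 0.1396]
tcp_rot: [[-0.003, 0.996, 0.084], [0.002, 0.084, -0.996], [-1.0, -0.003, -0.002]]
force: [-0.1, 0.4, -0.4]
opening: 0.532
t 22.4167 pos [ 0.6339 -0.1975  0.1396] jaw 4.8 open 46.3 F [-0.1  0.4 -0.4] j6 -32.0
dp [86.6  0.2  1.2] len 87.0 yaw -0.1
```

View pics/w7.png

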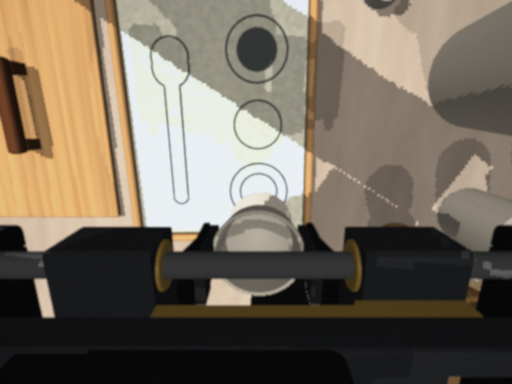

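View pics/s10.png

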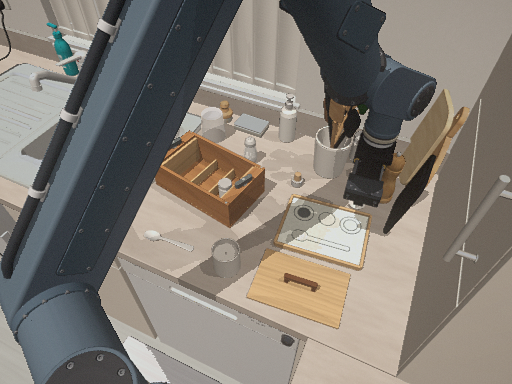

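```bash
python3 - <<'E'
from h import *
t=cap('top','t8');s=cap('side');w=cap('wrist')
print("mill",tri(t,(363,107),s,(397,158)),"base",pt(s,384,197,0), pt(t,352,132,0.02))
print("blackboard near corner",pt(s,388,231,0),pt(t,368,166,0))
print("marks wrist: small",pt(w,258,125,.01),"wood",pt(w,257,49,.01),"egg",pt(w,259,192,.01))
crop(t,270,70,420,230,"t9",4)
E
```

```text
mill (array([ 0.7936, -0.2543,  0.1407]), np.float64(0.0021)) base [ 0.781  -0.2607 -0.    ] [ 0.7588 -0.2442  0.02  ]
blackboard near corner [ 0.6652 -0.2966  0.    ] [ 0.6512 -0.2919  0.    ]
marks wrist: small [ 0.6288 -0.1349  0.01  ] wood [ 0.6224 -0.0704  0.01  ] egg [ 0.6353 -0.1993  0.01  ]
```

View pics/t9.png

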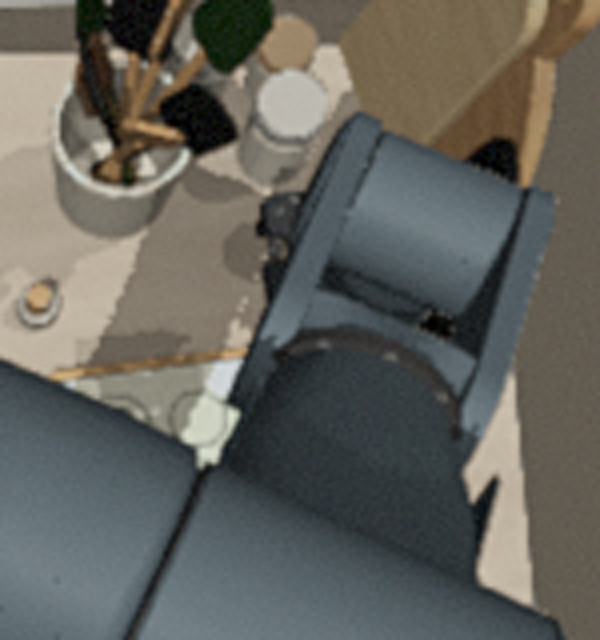

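```bash
python3 - <<'E'
from h import *
t=cap('top');s=cap('side')
print("wrist link right edge",[pt(t,408,122,z) for z in (.25,.3,.4,.5)])
print("board top",tri(t,(398,106),s,(436,126)),"bot",tri(t,(398,155),s,(388,232)))
print("cupboard base",pt(t,408,270,0),pt(t,402,180,0))
print(bot.read_state()["joint_positions"].round(1))
E
python3 -c "
import cv2;a=cv2.imread('pics/s0.png' if 0 else 'pics/side0.png');b=cv2.imread('pics/top0.png')
cv2.imwrite('pics/z1.png',cv2.resize(a[70:250,360:490],None,fx=3,fy=3));cv2.imwrite('pics/z2.png',cv2.resize(b[20:190,330:450],None,fx=3,fy=3))"
```

```text
wrist link right edge [array([ 0.7048, -0.3373,  0.25  ]), array([ 0.6872, -0.3186,  0.3   ]), array([ 0.6519, -0.2813,  0.4   ]), array([ 0.6166, -0.2439,  0.5   ])]
board top (array([ 0.727 , -0.299 ,  0.3095]), np.float64(0.0086)) bot (array([ 0.6509, -0.3306,  0.049 ]), np.float64(0.0861))
cupboard base [ 0.3238 -0.3891  0.    ] [ 0.6026 -0.395   0.    ]
[-27.   39.3  80.5   0.   60.2 -31.8]
```

View pics/z1.png

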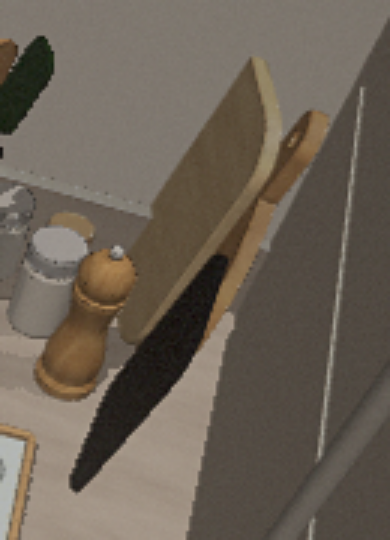

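View pics/z2.png

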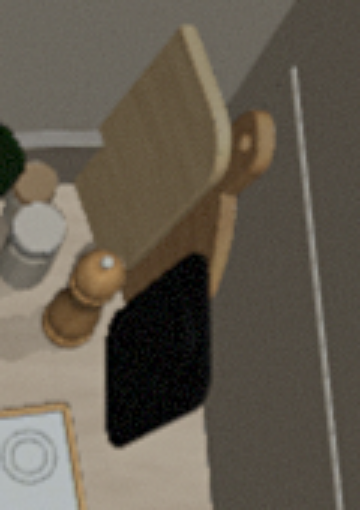

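```bash
python3 -m inch '{"dp":[[20,0,1],[20,0,0],[18,0,0],[12,0,0],[6,0,0],[4,0,0],[2,0,0],[1,0,0],[0,0,0],[0,0,0]],"yaw":[0,0,0,0,0,0,0,0,0,0]}'
python3 - <<'E'
from h import *
go(.634,-.199,.051,4.9)
c=cap('side');crop(c,250,130,410,280,"s11",4)
E
```

```text
time_s: 23.6
position: [0.6354, -0.2, 0.0589]
tcp_rot: [[0.001, 0.996, 0.085], [-0.001, 0.085, -0.996], [-1.0, 0.001, 0.001]]
force: [-0.2, -0.2, -0.8]
opening: 0.531
t 23.6 pos [ 0.6354 -0.2     0.0589] jaw 4.9 open 46.2 F [-0.2 -0.2 -0.8] j6 -32.0
dp [ 7.9 -1.3 -1.1] len 8.0 yaw -0.0
```

View pics/s11.png

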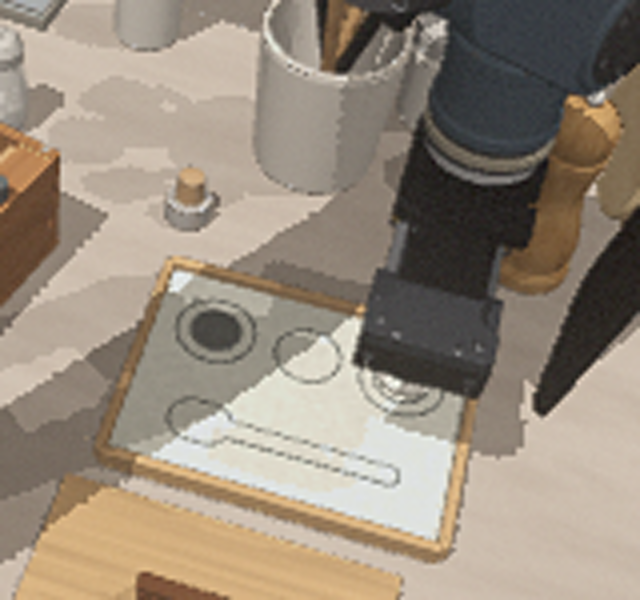

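```bash
python3 -m inch '{"dp":[[3,-1,-1],[2,0,0],[1,0,0],[1,0,0],[0,0,0],[0,0,0]],"yaw":[0,0,0,0,0,0]}'
```

```text
time_s: 24.15
position: [0.6338, -0.1988, 0.051]
tcp_rot: [[-0.0, 0.996, 0.085], [0.0, 0.085, -0.996], [-1.0, -0.0, -0.0]]
force: [0.3, -0.2, -0.6]
opening: 0.53
```

```bash
python3 -m inch '{"dp":[[0.8,0,0],[0.8,0,0],[0,0,0],[0,0,0]],"yaw":[0,0,0,0]}'
```

```text
time_s: 24.48
position: [0.634, -0.199, 0.0507]
tcp_rot: [[0.001, 0.996, 0.086], [-0.001, 0.086, -0.996], [-1.0, 0.0, 0.001]]
force: [-1.9, 0.6, 6.3]
opening: 0.534
```

Contact with the tray floor (6 N); release slowly.

```bash
python3 -m inch '{"dp":[[0,0,0],[0,0,0],[0,0,0],[0,0,0],[0,0,0]],"yaw":[0,0,0,0,0]}' 66
python3 -m inch '{"dp":[[-10,0,0],[-25,0,0],[-30,0,0],[-30,0,0],[-20,0,0],[0,0,-20],[0,0,-30],[0,0,-35],[0,0,-35],[0,0,-35],[0,0,-30],[0,0,-20],[0,0,0],[0,0,0]],"yaw":[0,0,0,0,0,0,0,0,0,0,0,0,0,0]}'
python3 - <<'E'
from h import *
go(.582,.1495,.16,-10.1)
c=cap('top');crop(c,250,130,380,240,"t10",5)
c=cap('side');crop(c,250,180,390,290,"s12",5)
cap('wrist','w8')
E
```

```text
time_s: 24.9
position: [0.6337, -0.1987, 0.0492]
tcp_rot: [[-0.0, 0.996, 0.085], [0.0, 0.085, -0.996], [-1.0, -0.0, -0.0]]
force: [0.0, 0.4, 0.3]
opening: 0.747
time_s: 26.07
position: [0.6163, 0.0066, 0.1651]
tcp_rot: [[0.001, 0.996, 0.088], [-0.0, 0.088, -0.996], [-1.0, 0.001, 0.001]]
force: [0.2, -0.7, 0.2]
opening: 0.759
t 26.0667 pos [0.6163 0.0066 0.1651] jaw 5.1 open 66.0 F [ 0.2 -0.7  0.2] j6 -15.0
dp [   5.   -21.5 -145.4] len 147.0 yaw 15.2
```

View pics/t10.png

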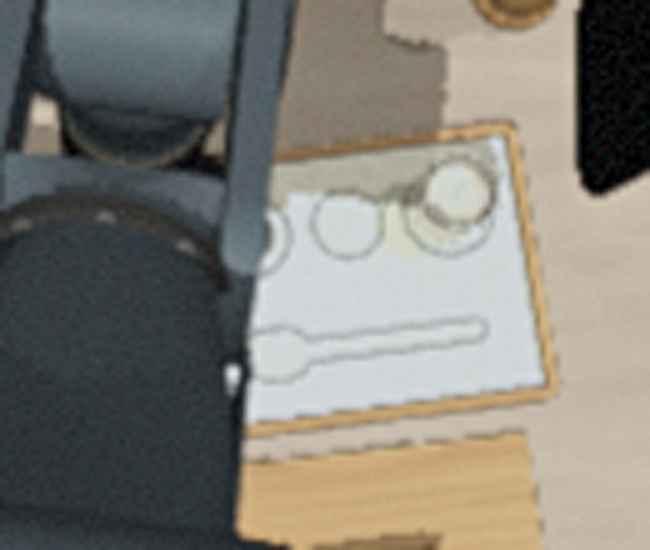

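View pics/s12.png

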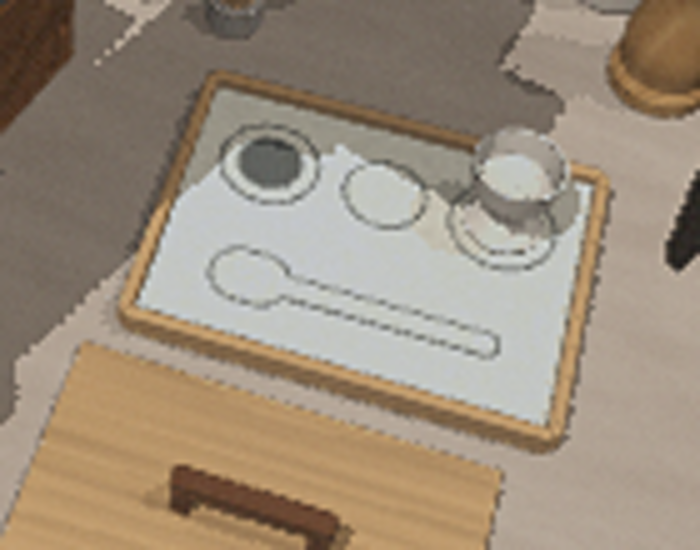

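View pics/w8.png

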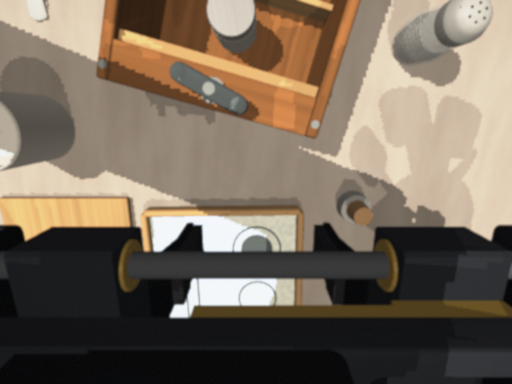

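```bash
python3 - <<'E'
from h import *
t=cap('top');s=cap('side');w=cap('wrist')
T=lambda x,y:(250+(x+.5)/5-.5,130+(y+.5)/5-.5);S=lambda x,y:(250+(x+.5)/5-.5,180+(y+.5)/5-.5)
print("egg rim",pt(t,*T(459,191),.062),pt(s,*S(522,165),.062),"foot",pt(s,*S(505,228),.011))
print("mark outer",pt(t,*T(449,211),.01),pt(s,*S(503,224),.01))
print("jar",pt(w,234,25,.066),"bottom ctr",pt(w,238,42,.006))
print(proj(t,[.632,-.1985,.062]),proj(t,[.632,-.1985,.01]),T(459,191))
E
```

```text
egg rim [ 0.6334 -0.1954  0.062 ] [ 0.6342 -0.1991  0.062 ] foot [ 0.6323 -0.2009  0.011 ]
mark outer [ 0.6329 -0.1985  0.01  ] [ 0.6352 -0.1991  0.01  ]
jar [0.5863 0.1403 0.066 ] bottom ctr [0.5854 0.1417 0.006 ]
[342.4 168.2] [339.4 172.1] (341.4, 167.8)
```

```bash
python3 -m inch '{"dp":[[0,-4,-24],[0,-4,-24],[0,-4,-25],[0,-4,-24],[0,-3,-24],[0,-2,-23],[0,0,0],[0,0,0],[0,0,0],[0,0,0],[0,0,0]],"yaw":[0,0,0,0,0,0,7,7,1.2,0,0]}' 62
python3 - <<'E'
from h import *
go(.582,.1495,.05,-10.1)
t=cap('top');w=cap('wrist','w9')
E
```

```text
time_s: 27.28
position: [0.5832, 0.1464, 0.1644]
tcp_rot: [[-0.0, 0.984, -0.177], [-0.0, -0.177, -0.984], [-1.0, -0.0, 0.0]]
force: [0.1, -0.1, 0.1]
opening: 0.713
t 27.2833 pos [0.5832 0.1464 0.1644] jaw -10.2 open 62.0 F [ 0.1 -0.1  0.1] j6 14.0
dp [114.4  -1.8  -2.8] len 114.0 yaw -0.1
```

View pics/w9.png

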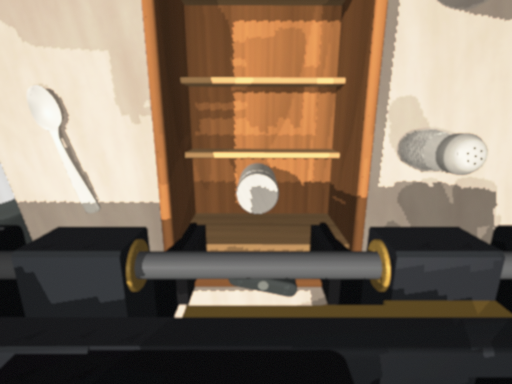

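```bash
python3 - <<'E'
from h import *
w=cap('wrist'); print(pt(w,258,192,.066), proj(w,[.582,.1495,.066]))
E
```

```text
[0.5839 0.1533 0.066 ] [256.7 196.4]
```

```bash
python3 -m inch '{"dp":[[20,-1,-4],[28,0,0],[28,0,0],[24,0,0],[12,0,0],[5,0,0],[0,0,0],[0,0,0]],"yaw":[0,0,0,0,0,0,0,0]}'
python3 -m inch '{"dp":[[0,0,0],[0,0,0],[0,0,0],[0,0,0],[0,0,0],[0,0,0],[0,0,0]],"yaw":[0,0,0,0,0,0,0]}' 15
python3 -m inch '{"dp":[[-3,0,0],[-8,0,0],[-15,0,0],[-25,0,0],[-30,0,0],[-30,0,0],[-15,0,0],[0,0,0],[0,0,0]],"yaw":[0,0,0,0,0,0,0,0,0]}'
python3 - <<'E'
from h import *
go(.6285,-.135,.12,4.9)
c=cap('side');crop(c,130,60,330,240,"s13",3)
E
```

```text
time_s: 28.1
position: [0.5836, 0.1512, 0.0482]
tcp_rot: [[0.002, 0.984, -0.179], [0.0, -0.179, -0.984], [-1.0, 0.002, -0.0]]
force: [0.8, -0.4, 0.5]
opening: 0.711
time_s: 28.68
position: [0.5832, 0.1513, 0.0481]
tcp_rot: [[0.001, 0.984, -0.179], [0.0, -0.179, -0.984], [-1.0, 0.001, -0.0]]
force: [-0.0, 0.4, 3.7]
opening: 0.424
time_s: 29.43
position: [0.5827, 0.1513, 0.1741]
tcp_rot: [[0.001, 0.984, -0.179], [0.0, -0.179, -0.984], [-1.0, 0.001, -0.0]]
force: [-0.4, 0.6, -1.6]
opening: 0.424
t 29.4333 pos [0.5827 0.1513 0.1741] jaw -10.3 open 36.9 F [-0.4  0.6 -1.6] j6 14.0
dp [ 54.2  96.1 273.5] len 295.0 yaw -15.2
```

View pics/s13.png

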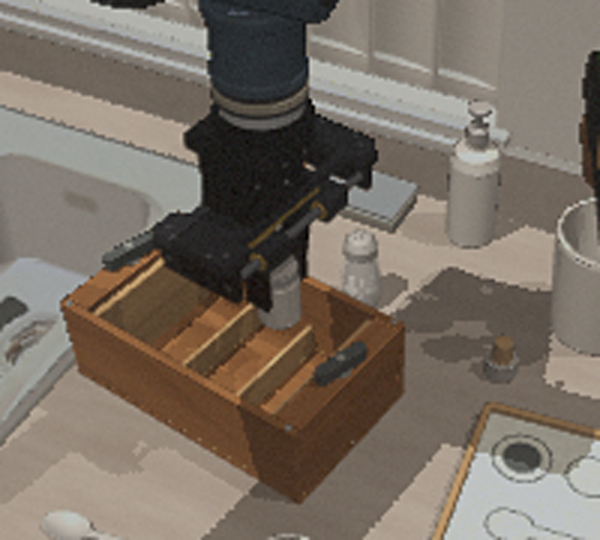

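```bash
python3 -m inch '{"dp":[[0,6,20],[0,10,30],[0,12,34],[0,12,35],[4,12,35],[8,12,35],[10,12,34],[12,10,26],[10,8,18],[10,3,7],[0,0,0],[0,0,0],[0,0,0],[0,0,0],[0,0,0]],"yaw":[0,0,0,0,0,0,0,0,0,0,-7,-7,-1.2,0,0]}'
python3 - <<'E'
from h import *
go(.6275,-.135,.053,4.9)
w=cap('wrist','w10')
E
```

```text
time_s: 30.73
position: [0.6286, -0.1346, 0.1186]
tcp_rot: [[-0.002, 0.996, 0.084], [0.001, 0.084, -0.996], [-1.0, -0.002, -0.001]]
force: [0.4, -0.5, -1.0]
opening: 0.426
t 30.7333 pos [ 0.6286 -0.1346  0.1186] jaw 4.8 open 37.1 F [ 0.4 -0.5 -1. ] j6 -27.0
dp [65.6 -1.   0.3] len 66.0 yaw -0.1
```

View pics/w10.png

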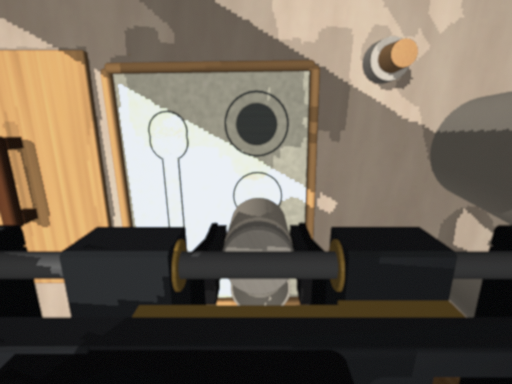

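```bash
python3 -m inch '{"dp":[[15,-1,0],[18,0,0],[15,0,0],[8,0,0],[4,0,0],[2,0,0],[1,0,0],[0,0,0],[0,0,0]],"yaw":[0,0,0,0,0,0,0,0,0]}'
```

```text
time_s: 31.53
position: [0.6288, -0.136, 0.0573]
tcp_rot: [[0.001, 0.996, 0.085], [-0.001, 0.085, -0.996], [-1.0, 0.001, 0.001]]
force: [0.6, 0.1, -1.5]
opening: 0.428
```

```bash
python3 -m inch '{"dp":[[2,-0.5,-1],[1,0,0],[1,0,0],[0.8,0,0],[0,0,0],[0,0,0]],"yaw":[0,0,0,0,0,0]}'
```

```text
time_s: 32.03
position: [0.6276, -0.1348, 0.0521]
tcp_rot: [[0.0, 0.996, 0.085], [-0.0, 0.085, -0.996], [-1.0, 0.0, 0.0]]
force: [-0.4, -0.2, 2.7]
opening: 0.425
```

```bash
python3 -m inch '{"dp":[[0.4,0,0],[0,0,0],[0,0,0],[0,0,0],[0,0,0],[0,0,0]],"yaw":[0,0,0,0,0,0]}' 56
python3 -m inch '{"dp":[[-10,0,0],[-25,0,0],[-30,0,0],[-30,0,0],[-20,0,0],[0,-20,-20],[0,-30,-30],[0,-25,-35],[0,-25,-35],[0,-25,-35],[0,-25,-35],[0,-25,-35],[0,-20,-35],[0,0,-30],[0,0,0],[0,0,0]],"yaw":[0,0,0,0,0,0,0,0,0,0,0,0,0,0,0,0]}' 
python3 - <<'E'
from h import *
go(.388,.2145,.15)
c=cap('top');crop(c,150,140,390,280,"t11",3)
c=cap('side');crop(c,130,110,390,300,"s14",3)
cap('wrist','w11')
E
```

```text
time_s: 32.53
position: [0.6276, -0.1348, 0.0511]
tcp_rot: [[-0.0, 0.996, 0.085], [0.0, 0.085, -0.996], [-1.0, -0.0, -0.0]]
force: [-0.4, -0.1, -1.4]
opening: 0.639
time_s: 33.87
position: [0.4136, 0.1331, 0.1671]
tcp_rot: [[0.002, 0.996, 0.089], [-0.0, 0.089, -0.996], [-1.0, 0.002, 0.0]]
force: [0.9, -0.7, 0.3]
opening: 0.643
t 33.8667 pos [0.4136 0.1331 0.1671] jaw 5.1 open 56.0 F [ 0.9 -0.7  0.3] j6 -2.0
dp [ 17.  -18.2 -83.4] len 87.0
```

View pics/t11.png

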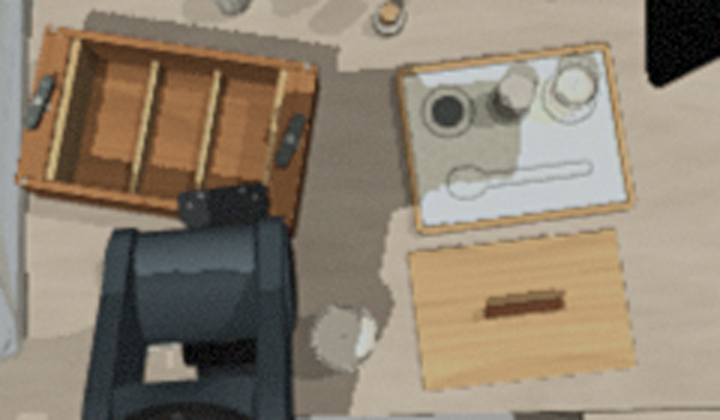

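View pics/s14.png

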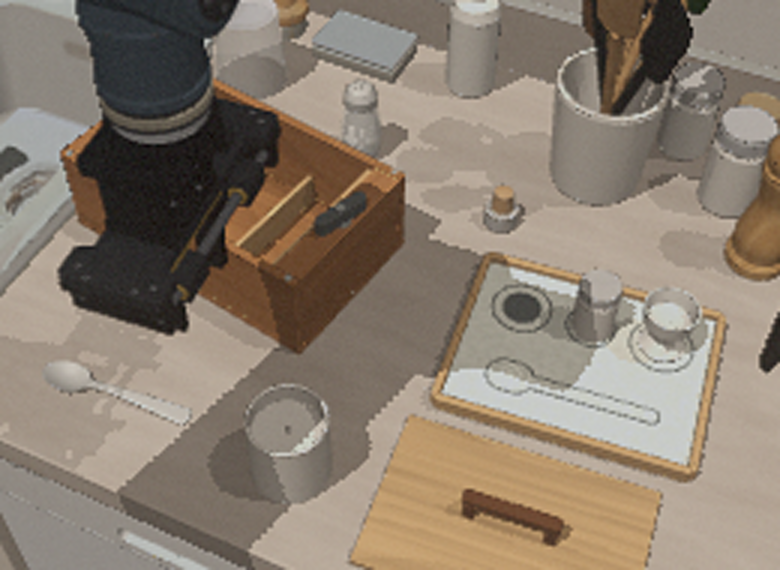

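View pics/w11.png

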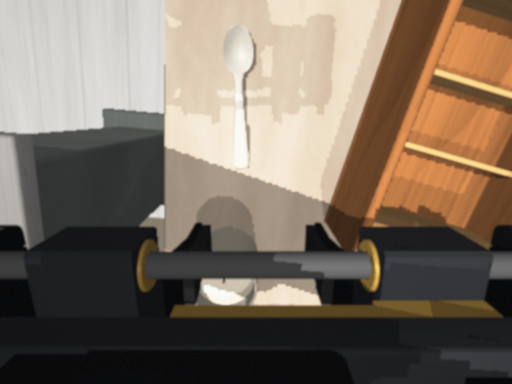

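```bash
python3 - <<'E'
from h import *
w=cap('wrist');s=cap('side')
S=lambda x,y:(130+(x+.5)/3-.5,110+(y+.5)/3-.5)
for n,a,b in (("wrist",pt(w,238,25,.005),pt(w,241,167,.003)),("side",pt(s,*S(42,373),.005),pt(s,*S(190,417),.003))):
    d=a-b; print(n,a,b,"mid",(a+b)/2,"len",np.linalg.norm(d).round(4),"ang",np.degrees(np.arctan2(d[1],d[0])).round(1))
E
```

```text
wrist [0.3822 0.284  0.005 ] [0.3945 0.1474 0.003 ] mid [0.38835 0.2157  0.004  ] len 0.1372 ang 95.1
side [0.3773 0.2827 0.005 ] [0.3944 0.1436 0.003 ] mid [0.38585 0.21315 0.004  ] len 0.1402 ang 97.0
```

```bash
python3 -m inch '{"dp":[[10,-4,-18],[10,-4,-20],[10,-4,-20],[10,-4,-16],[10,-2,-8],[10,0,0],[0,0,0],[0,0,0]],"yaw":[0,0,0,0,0,0,0,0]}' 35
python3 - <<'E'
from h import *
go(.3885,.2145,.012,5.4)
c=cap('wrist','w12')
E
```

```text
time_s: 34.78
position: [0.3888, 0.2113, 0.1059]
tcp_rot: [[-0.001, 0.996, 0.084], [-0.0, 0.084, -0.996], [-1.0, -0.001, 0.0]]
force: [-0.5, 0.1, -0.1]
opening: 0.401
t 34.7833 pos [0.3888 0.2113 0.1059] jaw 4.8 open 34.9 F [-0.5  0.1 -0.1] j6 9.0
dp [93.9  0.1 -3.3] len 94.0 yaw -0.6
```

View pics/w12.png

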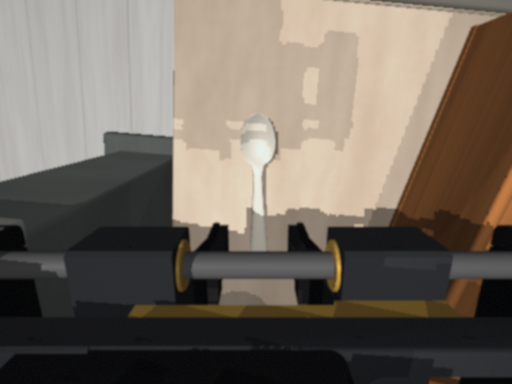

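```bash
python3 -m inch '{"dp":[[20,0,-3],[25,0,0],[20,0,0],[12,0,0],[8,0,0],[3,0,0],[1,0,0],[0,0,0],[0,0,0]],"yaw":[-0.5,0,0,0,0,0,0,0,0]}'
```

```text
time_s: 35.58
position: [0.3889, 0.2151, 0.018]
tcp_rot: [[0.002, 0.996, 0.094], [0.0, 0.094, -0.996], [-1.0, 0.002, -0.0]]
force: [0.0, -0.3, 0.9]
opening: 0.401
```

```bash
python3 -m inch '{"dp":[[2,0,0],[1,0,0],[0.8,0,0],[0,0,0],[0,0,0]],"yaw":[0,0,0,0,0]}'
python3 -m inch '{"dp":[[0,0,0],[0,0,0],[0,0,0],[0,0,0],[0,0,0],[0,0,0],[0,0,0],[0,0,0]],"yaw":[0,0,0,0,0,0,0,0]}' 0
```

```text
time_s: 36.0
position: [0.3883, 0.215, 0.0135]
tcp_rot: [[0.0, 0.996, 0.094], [0.0, 0.094, -0.996], [-1.0, 0.0, -0.0]]
force: [-0.0, -0.3, 0.9]
opening: 0.402
time_s: 36.67
position: [0.3883, 0.215, 0.0134]
tcp_rot: [[-0.0, 0.996, 0.094], [0.0, 0.094, -0.996], [-1.0, -0.0, -0.0]]
force: [0.0, 0.4, 0.0]
opening: 0.256
```

```bash
python3 -m inch '{"dp":[[0,0,0],[0,0,0],[0,0,0],[0,0,0]],"yaw":[0,0,0,0]}'
python3 - <<'E'
from h import *
cap('wrist','w13');c=cap('side');crop(c,120,180,270,290,"s15",5)
E
```

```text
time_s: 37.0
position: [0.3883, 0.215, 0.0135]
tcp_rot: [[0.0, 0.996, 0.094], [0.0, 0.094, -0.996], [-1.0, 0.0, -0.0]]
force: [-0.3, 0.3, 0.2]
opening: 0.257
```

View pics/w13.png

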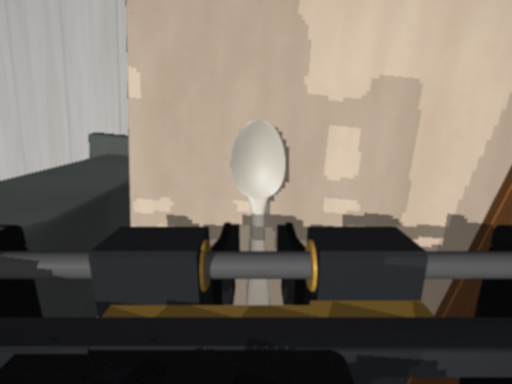

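View pics/s15.png

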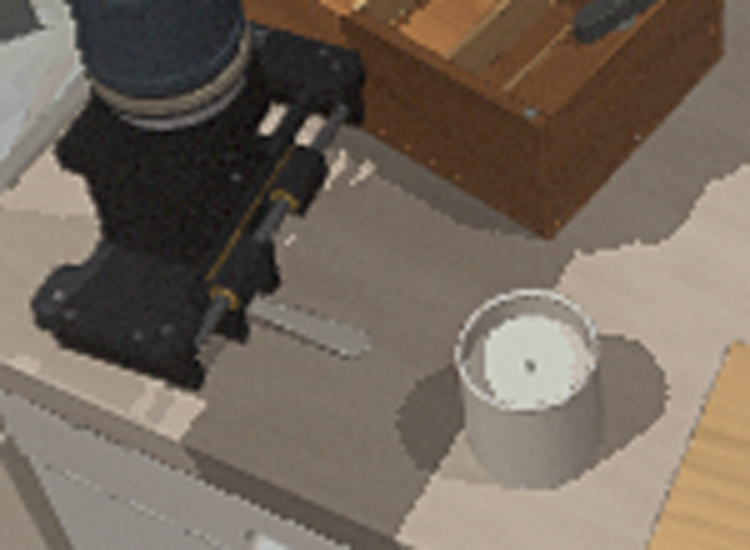

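```bash
python3 -m inch '{"dp":[[-2,0,0],[-5,0,0],[-10,0,0],[-20,0,0],[-20,0,0],[-10,0,0],[0,0,0],[0,0,0]],"yaw":[0,0,0,0,0,0,0,0]}'
python3 - <<'E'
from h import *
cap('wrist','w14');c=cap('side');crop(c,120,150,270,290,"s16",5)
go(.551,-.1415,.15,4.9)
E
```

```text
time_s: 37.77
position: [0.3886, 0.2151, 0.0811]
tcp_rot: [[0.002, 0.996, 0.094], [0.0, 0.094, -0.996], [-1.0, 0.002, -0.0]]
force: [0.4, -0.4, -0.8]
opening: 0.255
t 37.8667 pos [0.3879 0.2149 0.0801] jaw 5.4 open 22.5 F [-0.8 -0.5 -0.2] j6 9.0
dp [-70.  128.8 370.1] len 398.0 yaw 0.5
```

View pics/w14.png

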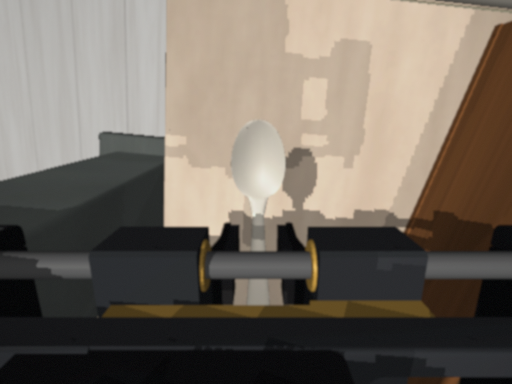

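View pics/s16.png

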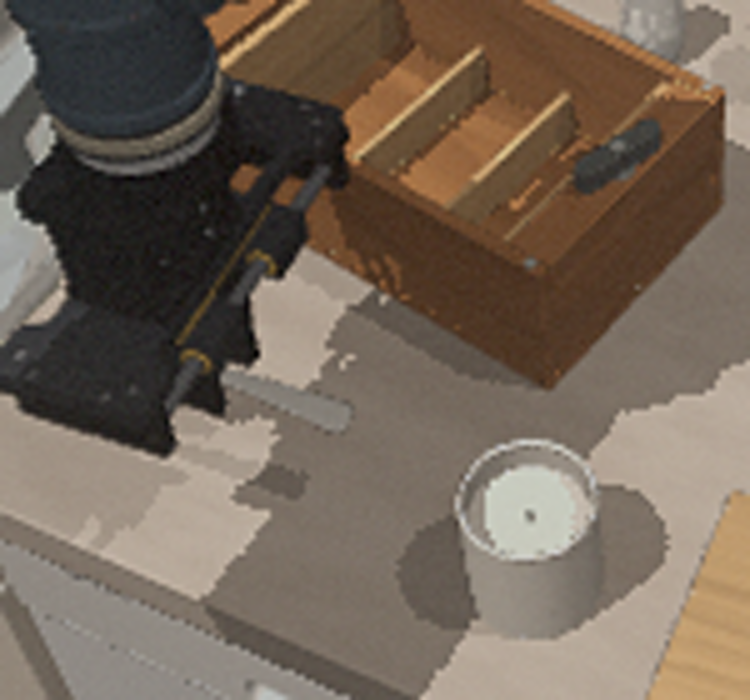

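```bash
python3 - <<'E'
from h import *
w=cap('wrist'); z=bot.read_state()["position"][2]-.0134
a=pt(w,259,121,z+.006); print(a, (a-bot.read_state()["position"])*1000)
E
python3 -m inch '{"dp":[[-20,0,5],[-30,5,20],[-25,10,30],[-5,11,34],[0,11,34],[0,11,34],[0,11,34],[0,11,34],[0,11,34],[0,11,34],[0,11,32],[0,11,25],[0,10,14],[0,6,6],[0,0,0],[0,0,0]],"yaw":[0,0,0,0,0,0,0,0,0,0,0,0,0.5,0,0,0]}'
python3 - <<'E'
from h import *
go(.5505,-.142,.06,4.9)
w=cap('wrist','w15');c=cap('side');crop(c,230,130,410,280,"s17",4)
E
```

```text
[0.3814 0.2836 0.0725] [-6.35530272 68.77412809 -7.35654763]
time_s: 39.25
position: [0.5515, -0.1402, 0.1594]
tcp_rot: [[-0.003, 0.996, 0.086], [0.002, 0.086, -0.996], [-1.0, -0.003, -0.002]]
force: [-1.7, 0.5, -0.3]
opening: 0.257
t 39.25 pos [ 0.5515 -0.1402  0.1594] jaw 4.9 open 22.4 F [-1.7  0.5 -0.3] j6 -30.0
dp [99.4 -0.9  1.9] len 99.0 yaw 0.0
```

View pics/w15.png

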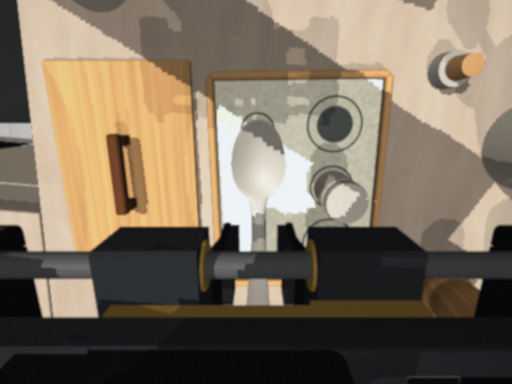

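View pics/s17.png

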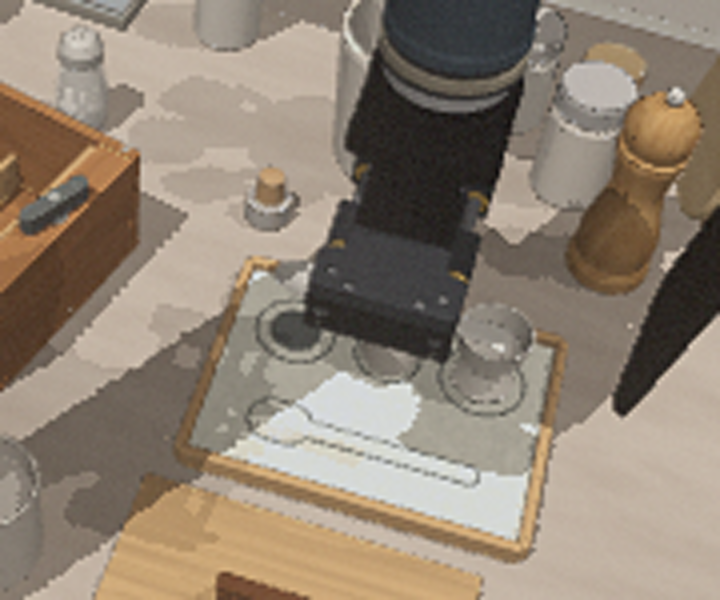

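```bash
python3 -m inch '{"dp":[[15,-1,1],[25,0,0],[25,0,0],[20,0,0],[15,0,0],[8,0,0],[4,0,0],[2,0,0],[0,0,0],[0,0,0]],"yaw":[0,0,0,0,0,0,0,0,0,0]}'
python3 - <<'E'
from h import *
go(.5505,-.142,.0235,4.9)
w=cap('wrist','w16');c=cap('side');crop(c,230,160,410,290,"s18",4)
c=cap('top');crop(c,270,140,370,280,"t18",4)
E
```

```text
time_s: 40.18
position: [0.5521, -0.1423, 0.0473]
tcp_rot: [[0.001, 0.996, 0.086], [-0.001, 0.086, -0.996], [-1.0, 0.001, 0.001]]
force: [0.8, -1.1, 0.0]
opening: 0.256
t 40.1833 pos [ 0.5521 -0.1423  0.0473] jaw 4.9 open 22.3 F [ 0.8 -1.1  0. ] j6 -31.0
dp [23.8 -1.6 -0.5] len 24.0 yaw 0.0
```

View pics/w16.png

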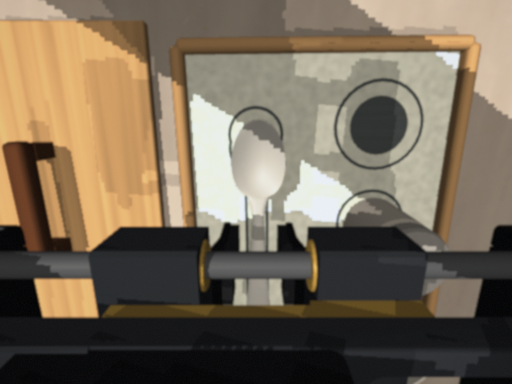

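View pics/s18.png

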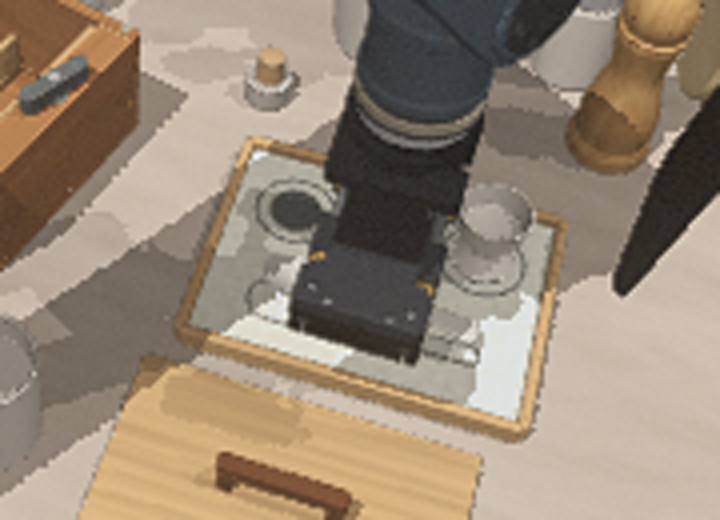

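```bash
python3 - <<'E'
from h import *
w=cap('wrist'); p=bot.read_state()["position"]
print("drawn tip",pt(w,257,106,.01),"drawn bowl widest",pt(w,230,133,.01),pt(w,284,133,.01),"spoon tip",pt(w,259,121,p[2]-.0134+.006),p)
print(pt(w,243,236,.01),pt(w,276,236,.01))
E
```

```text
drawn tip [ 0.5444 -0.0654  0.01  ] drawn bowl widest [ 0.5289 -0.0831  0.01  ] [ 0.5627 -0.0802  0.01  ] spoon tip [ 0.5462 -0.0737  0.0398] [ 0.55204103 -0.14246924  0.04721206]
[ 0.5421 -0.152   0.01  ] [ 0.5648 -0.15    0.01  ]
```

```bash
python3 -m inch '{"dp":[[5,-1.5,-1],[6,0,0],[5,0,0],[2,0,0],[1,0,0],[0,0,0],[0,0,0]],"yaw":[0,0,0,0,0,0,0]}'
```

```text
time_s: 40.97
position: [0.55, -0.1414, 0.0273]
tcp_rot: [[-0.0, 0.996, 0.085], [0.0, 0.085, -0.996], [-1.0, -0.0, -0.0]]
force: [0.6, 0.5, -0.1]
opening: 0.255
```

```bash
python3 -m inch '{"dp":[[1,0.3,0],[1,0,0],[1,0,0],[0,0,0],[0,0,0]],"yaw":[0,0,0,0,0]}'
```

```text
time_s: 41.38
position: [0.5503, -0.1414, 0.0244]
tcp_rot: [[-0.0, 0.996, 0.085], [0.0, 0.085, -0.996], [-1.0, -0.0, -0.0]]
force: [0.1, 0.2, 0.2]
opening: 0.257
```

```bash
python3 -m inch '{"dp":[[0.6,0,0],[0.4,0,0],[0,0,0],[0,0,0]],"yaw":[0,0,0,0]}'
```

```text
time_s: 41.72
position: [0.5503, -0.1414, 0.0235]
tcp_rot: [[0.0, 0.996, 0.085], [-0.0, 0.085, -0.996], [-1.0, 0.0, 0.0]]
force: [-0.5, -0.3, 1.7]
opening: 0.258
```

```bash
python3 -m inch '{"dp":[[0,0,0],[0,0,0],[0,0,0],[0,0,0],[0,0,0]],"yaw":[0,0,0,0,0]}' 36
python3 -m inch '{"dp":[[-10,0,0],[-25,0,0],[-30,0,0],[-35,0,0],[-35,0,0],[-20,0,-10],[0,0,-30],[0,0,-36],[0,0,-36],[0,0,-36],[0,0,-36],[0,0,-36],[0,0,-30],[0,0,-20],[0,0,0],[0,0,0],[0,0,0]],"yaw":[0,0,0,0,0,0,0,0,0,0,0,0,0,0,0,0,0]}'
python3 - <<'E'
from h import *
c=cap('top','t20');crop(c,250,130,380,280,"t21",5)
c=cap('side','s20');crop(c,240,170,390,320,"s21",5)
E
```

```text
time_s: 42.13
position: [0.5503, -0.1413, 0.0234]
tcp_rot: [[-0.0, 0.996, 0.085], [0.0, 0.085, -0.996], [-1.0, -0.0, -0.0]]
force: [-0.3, 0.6, -0.7]
opening: 0.404
time_s: 43.55
position: [0.5274, 0.1271, 0.1789]
tcp_rot: [[0.001, 0.996, 0.086], [-0.001, 0.086, -0.996], [-1.0, 0.001, 0.001]]
force: [0.4, 0.1, 0.5]
opening: 0.412
```

View pics/t20.png

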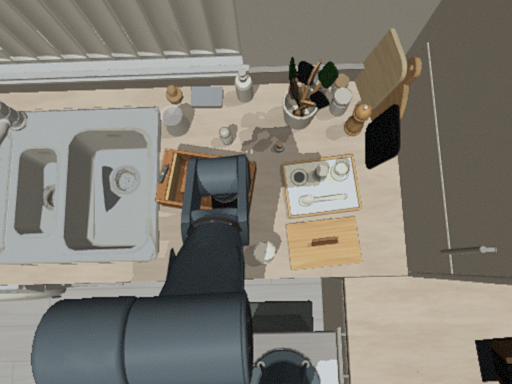

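View pics/t21.png

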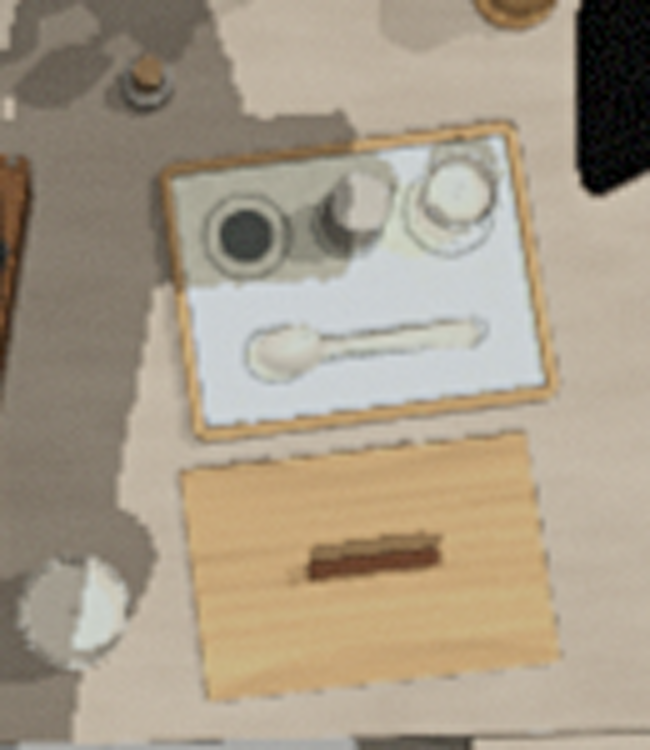

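View pics/s21.png

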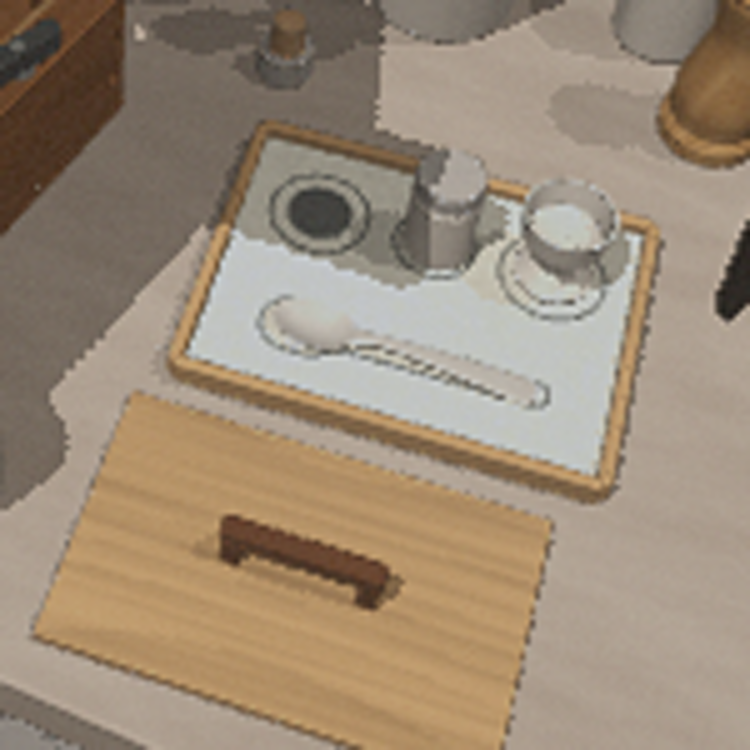

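View pics/s20.png

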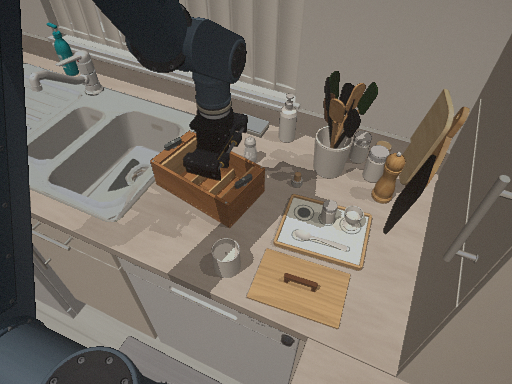

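```bash
python3 -c "
from rig import bot
print(bot.hand_in(), bot.read_state()['time_s'])"
```

```text
the job is handed in; nothing more can be done
the job is handed in; nothing more can be done
```

The job is done and handed in at about 44 s on the robot's clock, well inside the 200 s limit.

- **Buttons and panel:** I turned both buttons about 1.35 rad aside and lifted the panel out by its handle. It lies flat, handle up, on the bare worktop in front of the tray, about 18 mm clear of the rim.
- **Tray:** The egg cup and the small jar came out of the case and stand upright on their own outlines. The wooden-lidded jar was not in the case (the third cell was empty), so its outline stays free.
- **Teaspoon:** It lies inside the spoon outline with its bowl on the drawn bowl.

**Last checks:**
- The final top and side views showed everything upright and in place, the bystanders apparently unmoved, and the gripper holding nothing.
- I measured the egg cup after placing it: within 1–2 mm in most readings. The top view put its rim 3 mm off in y, which the side view did not show.
- The small jar and spoon were checked only by eye, and the spoon may be turned a degree or two from its outline.
- The arm read about 1.5–2 mm farther out in x than the top camera, and I allowed for that when placing.
- The fingers stopped 22 mm apart on the spoon, wider than its handle looks in the images, but it lifted and stayed held.
- I saw no slackening of the grip and no knock to the spoon.

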